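Slide the tube-block carrier across the gap into the warming station

TASK

Slide the loaded carrier from the preparation stand across the open gap onto the warming station's deck and gently press it home there, so that the sprung contact plate is pushed fully back, then let go of it. The carrier is nose-heavy: keep it level and sliding on the two tops all the way, neither dipping into the gap nor being lifted or carried, and do not force it against the stand, the deck or the plate. Leave the two tube racks and the stack of dishes where they are.

Things in the scene. Friction and masses are not known exactly. Their poses are not given: they have to be found in the camera images.
- handle (a point): Grip point on the carrier's upright black handle block, 45 mm above the underside, 62 mm behind the tray's middle, 137 mm behind its foremost face, on the centre line; axes as the carrier. Block 14 mm thick along y, 50 mm wide along x, top 17 mm above this point; 43 mm free in front of it, clear behind. Made to be gripped from above, closing along y.
- nose (a point): Front end of the carrier's flat underside, on its centre line, 9 mm behind its foremost face; ahead of it the underside turns up as a short ski. Axes as the carrier. Level with the tops (50 mm above the bench) while it slides properly.
- tail (a point): Rear end of the carrier's underside, on its centre line, 13 mm behind the handle point. Axes as the carrier.
- carrier: Black tray 90 mm wide (x), 150 mm long (y), nose to +y, aluminium block of capped tubes over its front half (tops 84 mm up), upright handle at the tail. Origin: middle of its underside; x across, y forward (the way it slides), z up. Mass 0.4 to 0.7 kg, centre of mass about 48 mm behind the nose: it tips into the gap unless its tail is held.
- stand: Preparation stand, fixed: white plate 170 mm wide on two steel sides, top 50 mm above the bench. Origin on the bench below the middle of its gap edge; +y points across the gap to the station; the plate reaches 200 mm back (-y). The carrier starts on it, up to 8 mm off line and 0.12 rad askew.
- deck: Station's fixed steel deck, 160 mm wide, top level with the stand's (50 mm). Origin on the bench below the middle of its rounded gap edge; +y into the station, parallel to the stand's. Gap 60 to 75 mm; up to 8 mm sideways of the stand. Two guide rails 12 mm high, symmetric about x = 0, mouths flared from 7 to 65 mm in, leave 96 mm for the carrier. The plate's housing stands at its end.
- plate (a joint): Travel (m) of the sprung aluminium contact plate at the end of the deck: 0 free, 0.008 fully back on its rigid end. Plate 76 mm wide, 33 mm high; light spring (0.4 to 1.1 N) that does not push the carrier back. Its free face lies 155 to 205 mm in from the deck's gap edge, different each time and not measured: find the rigid end by feel.
- eps_rack: White foam tube rack, 110 x 150 x 55 mm, loose bystander; origin under its middle.
- foam_rack: Black foam tube rack, 60 x 120 x 36 mm, loose bystander; origin under its middle.
- dishes: Stack of four round culture dishes, 92 mm across, 58 mm high, loose bystander; origin under its middle.
There are look-alikes about, which are no part of the job. Leave any red or yellow look-alike of the carrier alone.

How it is judged:
By the outcome, as a careful person would: the job done as asked, in the order asked, and still so for the second after the job is handed in, with the robot touching nothing.
It also fails if it takes over 53 s, if anything falls off the work surface, if the arm or the gripper's body presses on something with over 40 N, if the wrist force passes 120 N, or if a joint passes its speed limit or range.

ROBOT

A 6-joint arm with a two-finger parallel gripper is mounted at the origin on the work surface. World frame = base frame: x ahead of the robot, y to its left, z up, the work surface at z = 0. Lengths are in m, angles in rad, forces in N, time in s.
With the tool pointing down it reaches from about 0.3 to 0.775 m from the base axis. Payload 14.6 kg.
Tool frame: the origin (TCP) lies at the very end of the fingers, on their centre line; the grasp point (between the pads) lies 19 mm behind it; y points along the fingers, x is the direction in which the jaws open and shut, and the axes are right-handed (so a half turn about y gives the same grasp; the last joint's range is limited). The gripper opens to 94 mm and grips with 3 to 60 N. Pads are 16 mm wide; open, the fingers measure 119 mm over their backs; the gripper's body (75 mm by 177 mm) begins 78 mm behind the grasp point.
Start: joints at [-1.291, 0.3, 1.521, -0, 1.321, -0.067], TCP at [0.187, -0.517, 0.205] pointing down, gripper open.
Joint ranges: [-3.03, 3.03], [-0.79, 2.21], [0.23, 2.52], [-1.04, 4.18], [0, 3.07], [-2.55, 2.55]. Speed limits (rad/s): [2.22, 2.22, 2.57, 3.14, 3.14, 3.14].

INTERFACE

Orientations are given as [roll, pitch, yaw] about the fixed x, y, z axes, in that order (R = Rz(yaw) Ry(pitch) Rx(roll)).
In Python, from station import get_obs, cams, hand_in gives the robot as it stands. The module is installed in compiled form; this text tells all that it offers.
- The arm moves only by the tool step_arm, never from a script. Its argument "plan" is a list of rows, each an object with "grip": the closure, from -1 (fully open) to 1 (shut), so that 0 is half open; "slide": the shift along the tool's x, y, z in m, a list of three; "spin": the turn about the tool's y in degrees. A call has 1 to 20 rows; each row shifts and turns the commanded pose from where the row before left it, along the tool's axes as they then stand; what a row does not reach is not made up. A row lasts 1/12 s, in which the tool goes at most 41.7 mm and 7.16 degrees, less where a joint would pass 70% of its speed; a pose out of reach is approached as far as the arm can. A call is refused whole if a number of a shift passes 0.0417 or a number of a turn 7.16, either way. A call with a gripper value outside its range is refused whole. The fingers move at their own pace and stop on an object; "force" is the grip in N (left out, the last holds). Time passes only in rows, so rows that do not move let the fingers close. It gives the time, the measured TCP pose, the force and the opening at its end, in the units of the state.
- get_obs(): the state, without advancing time (a new reading comes with each control period).
- cams.camera(name): name is "scene" or "top"; returns the picture (384x512x3 uint8, blue, green, red); there is no depth.
- cams.calibration(name): a dict with "K" (3x3 intrinsics, pixels), "T" (4x4, takes a point from camera to world coordinates). Camera axes: x right, y up, looking along -z (the intrinsics and any distortion apply to the point x, -y, -z); pixel columns grow to the right and rows downward; lengths in m; the calibration is good to about 2 mm. A picture is of the moment at which its call begins. calibration takes no time and is no camera call.
- hand_in(): hands the job in, once; it reports no verdict.
The state is a dict: "time_s": time; "qpos": joint angles; "joint_vel": joint speeds; "tau": joint torques, N m; "ee_pos": TCP position; "eef_rot": TCP orientation; "force": force on the tool from outside, world axes, zero at the start; "moment": the same for the moment, N m; "grip_width": finger opening in m.
Only numpy, scipy, OpenCV 4.12 (cv2) and the standard library are available. Lean on these libraries where they do the work, as an engineer would, in place of code of your own. Each camera call takes 0.05 s, during which the arm holds its last target.

## Working session

There is one attempt and no reset: what is moved stays moved. The work goes in short steps, Python scripts to look and compute and a tool call to move; the robot and the scene stay as the last step left them, time stands still between calls to the robot, and variables do not carry over. Pictures are saved under pics/ and viewed, and the job is handed in when it is done.

Besides the shell and the picture viewer there is one more tool, called as name([rows], argument=value, ...), one row to a line, values as JSON. step_arm: Moves the arm, as the interface text tells. Its arguments: {"type":"object","properties":{"plan":{"type":"array","items":{"type":"object","properties":{"grip":{"type":"number"},"slide":{"type":"array","items":{"type":"number"}},"spin":{"type":"number"}}}},"force":{"type":"number"}},"required":["plan"]}

```bash
mkdir -p pics
python3 - <<'E'
from station import get_obs,cams
import cv2
o=get_obs();print(o)
for n in("scene","top"):
    cv2.imwrite(f"pics/{n}0.png",cams.camera(n)); c=cams.calibration(n);print(n,c)
E
```

```text
{'time_s': 0.0, 'qpos': array([-1.29059523e+00,  3.00480144e-01,  1.52159560e+00, -4.95652666e-05,
        1.32068821e+00, -6.66053092e-02]), 'joint_vel': array([ 9.98642650e-06, -1.49482667e-03, -1.74776645e-03, -2.06472558e-03,
        5.91801736e-04, -4.90491134e-04]), 'tau': array([-1.10836361e-03, -5.31810236e+01, -3.52740812e+01,  7.08270329e-02,
        2.43495737e-02, -9.55457358e-05]), 'ee_pos': array([ 0.18685106, -0.5170038 ,  0.20487523]), 'eef_rot': array([-1.57076627e+00,  1.17190301e-03, -1.22397761e+00]), 'force': array([-0.23694391, -0.3645125 ,  0.86488224]), 'moment': array([-0.05702531, -0.00310117, -0.02996955]), 'grip_width': 0.09423267316226441}
scene {'K': array([[484.87474025,   0.        , 256.50360995],
       [  0.        , 484.87474025, 190.00167254],
       [  0.        ,   0.        ,   1.        ]]), 'T': array([[-0.29666805, -0.57138124,  0.76518726,  1.56296394],
       [ 0.95476058, -0.16025939,  0.25049783,  0.28767389],
       [-0.02050132,  0.80488534,  0.59307613,  0.90901074],
       [ 0.        ,  0.        ,  0.        ,  1.        ]])}
top {'K': array([[406.81855079,   0.        , 257.38906552],
       [  0.        , 406.81855079, 190.572057  ],
       [  0.        ,   0.        ,   1.        ]]), 'T': array([[-1.45062920e-02,  9.96237355e-01, -8.54441321e-02,
         4.05673267e-01],
       [-9.99892342e-01, -1.46418217e-02, -9.59685985e-04,
        -5.07455994e-02],
       [-2.20713278e-03,  8.54210119e-02,  9.96342501e-01,
         1.32974331e+00],
       [ 0.00000000e+00,  0.00000000e+00,  0.00000000e+00,
         1.00000000e+00]])}
```

View pics/scene0.png

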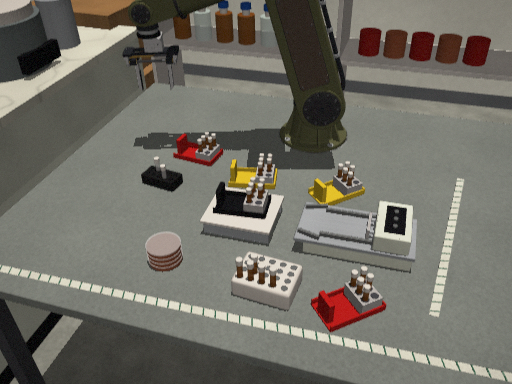

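View pics/top0.png

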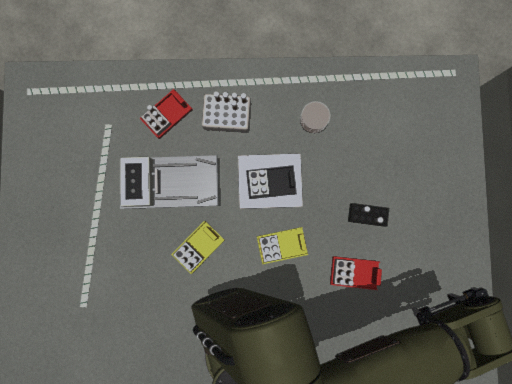

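Top view: the black carrier is at (271,182) on the white stand, with the station at (170,182). These could be mistaken for it: red at (165,113) and (356,273), yellow at (198,248) and (282,246), and the black foam rack at (368,215). By the description I choose the black one on the stand. Next is a close crop to check it.

Run:
```python
import cv2
t=cv2.imread("pics/top0.png")
cv2.imwrite("pics/topcrop.png",cv2.resize(t[145:220,110:310],None,fx=4,fy=4,interpolation=cv2.INTER_CUBIC))
t=cv2.imread("pics/scene0.png")
cv2.imwrite("pics/scenecrop.png",cv2.resize(t[170:275,190:425],None,fx=3.4,fy=3.4,interpolation=cv2.INTER_CUBIC))
```

```text
(no output)
```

View pics/topcrop.png

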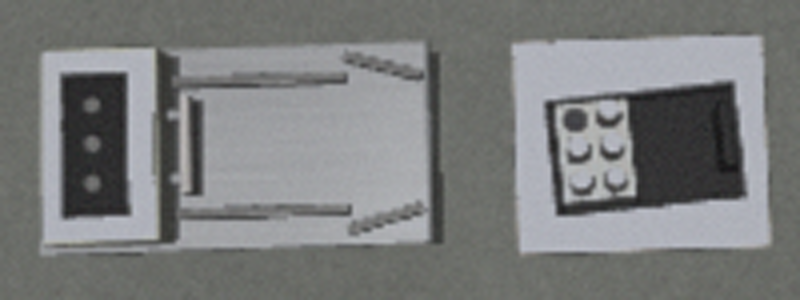

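View pics/scenecrop.png

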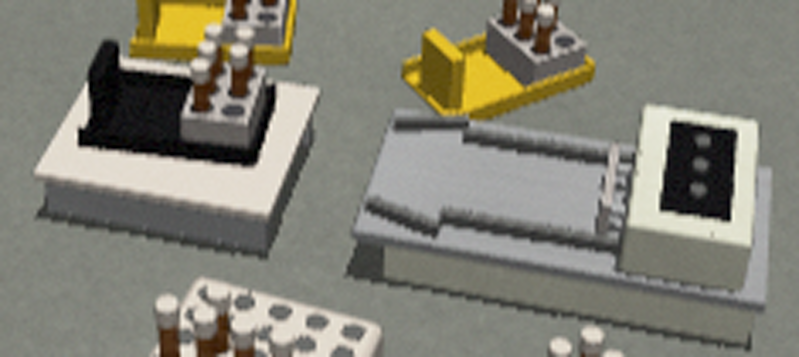

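The crop confirms it: black tray with the tube block toward the station and the handle at the right (tail). Now to measure.

```bash
cat > h.py <<'E'
import numpy as np,cv2
from station import cams
def ray(n,uv,z):
    c=cams.calibration(n);K=c["K"];T=c["T"];uv=np.atleast_2d(np.float64(uv))
    d=np.c_[(uv[:,0]-K[0,2])/K[0,0],-(uv[:,1]-K[1,2])/K[1,1],-np.ones(len(uv))]@T[:3,:3].T
    o=T[:3,3]; return (o+d*((z-o[2])/d[:,2])[:,None])
def proj(n,P):
    c=cams.calibration(n);K=c["K"];T=c["T"];P=np.atleast_2d(P)
    q=(P-T[:3,3])@T[:3,:3]; return np.c_[K[0,0]*q[:,0]/-q[:,2]+K[0,2],K[1,1]*-q[:,1]/-q[:,2]+K[1,2]]
def crop2px(p): p=np.float64(p);return (p+.5)/4-.5+[110,145]
E
python3 - <<'E'
from h import *
np.set_printoptions(precision=4,suppress=True)
t=cv2.imread("pics/top0.png");g=t.max(2)
def big(m,seed=None):
    cs,_=cv2.findContours(m,cv2.RETR_EXTERNAL,cv2.CHAIN_APPROX_NONE);return max(cs,key=cv2.contourArea)
roi=np.zeros_like(g);roi[145:220,228:312]=1
st=big(((g>150)&(roi>0)).astype(np.uint8))
inside=np.zeros_like(g);cv2.drawContours(inside,[cv2.convexHull(st)],-1,1,-1)
inside=cv2.erode(inside,np.ones((5,5)))
ca=((g<110)&(inside>0)).astype(np.uint8)
ca=cv2.morphologyEx(ca,cv2.MORPH_CLOSE,np.ones((5,5)))
def rect(P,name):
    r=cv2.minAreaRect((P[:,:2]*1000).astype(np.float32));print(name,r,"corners",(cv2.boxPoints(r)/1000).tolist())
rect(ray("top",st[:,0],.05),"stand")
c=big(ca);rect(ray("top",c[:,0],.056),"carrier")
def pts(n,L,z):print(n,ray("top",crop2px(L),z)[:,:2].tolist())
pts("deck gap edge",[(427,42),(433,241)],.05)
pts("deck long top",[(180,46),(427,41)],.05)
pts("rail up (inner)",[(182,84),(346,79)],.062); pts("rail lo inner",[(182,208),(350,205)],.062)
pts("flare mouth inner up/lo",[(422,76),(425,207)],.062)
pts("plate",[(200,99),(200,193)],.083);pts("plate left",[(188,97),(186,194)],.083)
pts("handle top",[(716,98),(733,98),(722,170),(738,170)],.112)
# scene handle dark mask etc
E
```

```text
stand ((547.1129760742188, -89.1492691040039), (168.0471954345703, 198.3584442138672), 1.0152204036712646) corners [[0.4613453149795532, 0.008525650016963482], [0.46485984325408936, -0.1898016482591629], [0.6328806281089783, -0.18682418763637543], [0.6293660998344421, 0.011503112502396107]]
carrier ((541.9397583007812, -92.68961334228516), (91.90917205810547, 150.22508239746094), 5.2887139320373535) corners [[0.4892573654651642, -0.022132672369480133], [0.5031042695045471, -0.17171822488307953], [0.5946221947669983, -0.16324655711650848], [0.580775260925293, -0.013660995289683342]]
deck gap edge [[0.630524882270203, 0.07932819226499457], [0.4720566567473225, 0.07553842426487914]]
deck long top [[0.6302335995570817, 0.2758687281233992], [0.6313293108610318, 0.0793234515185704]]
rail up (inner) [[0.5978822721572702, 0.27101843828806804], [0.5999366967000068, 0.14199781391829694]]
rail lo inner [[0.500103663552784, 0.27033646464370203], [0.5005280074189351, 0.1390347869687075]]
flare mouth inner up/lo [[0.6014310158014916, 0.08220117951327058], [0.49810208553697377, 0.08043908947403888]]
plate [[0.5827929268650609, 0.2516896157328785], [0.5099014023870748, 0.25125014238553733]]
plate left [[0.5844891759873851, 0.2609780840247307], [0.5092879836904571, 0.26201576799370674]]
handle top [[0.5736650595345095, -0.14475769063487143], [0.5734751284211321, -0.1575779734116997], [0.519056816033805, -0.14811633843431835], [0.5188799270673072, -0.1601365358164617]]
```

Run:
```python
import cv2
t=cv2.imread("pics/top0.png")
cv2.imwrite("pics/topcar.png",cv2.resize(cv2.convertScaleAbs(t[158:206,240:300],alpha=1.6),None,fx=12,fy=12,interpolation=cv2.INTER_CUBIC))
t=cv2.imread("pics/scene0.png")
cv2.imwrite("pics/scar.png",cv2.resize(cv2.convertScaleAbs(t[172:225,205:280],alpha=2),None,fx=10,fy=10,interpolation=cv2.INTER_CUBIC))
```

```text
(no output)
```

View pics/topcar.png

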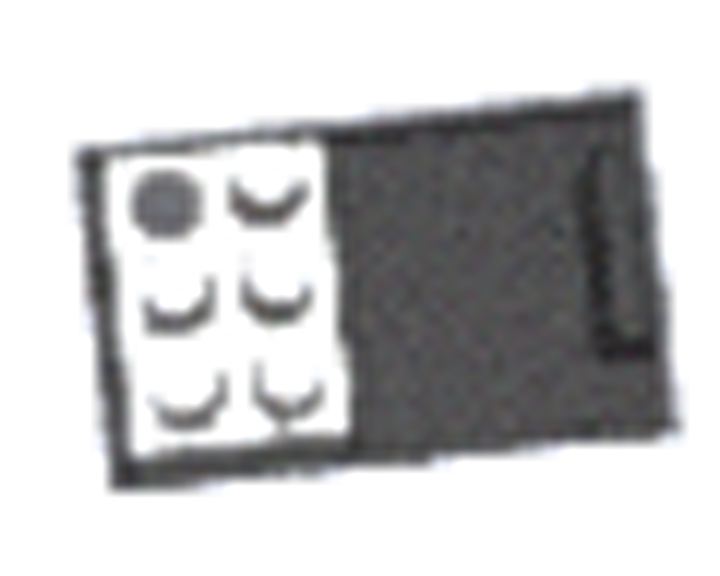

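View pics/scar.png

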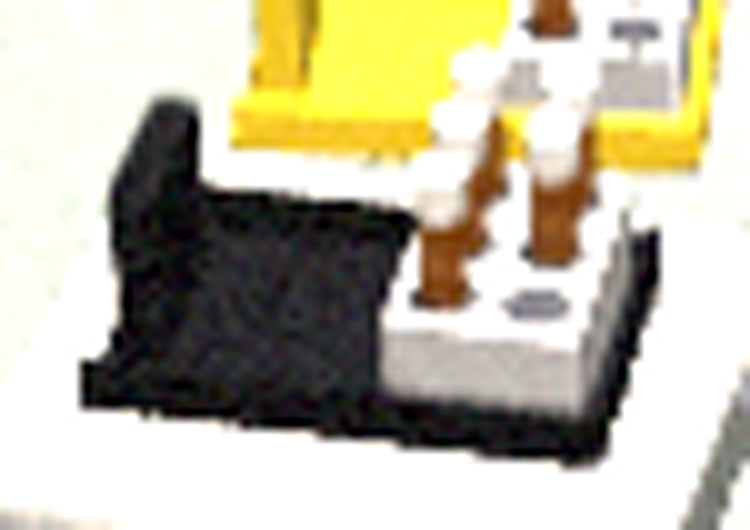

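```bash
cat >> h.py <<'E'
def edge(img,n,A,B,z,w=5,sign=0,num=60):
    """subpixel edge between world pts A,B (xy) at height z: search along px normal, returns world points"""
    P=proj(n,[[*A,z],[*B,z]]);d=P[1]-P[0];L=np.linalg.norm(d);d/=L;nn=np.array([-d[1],d[0]])
    g=cv2.GaussianBlur(img.astype(np.float32).mean(2),(0,0),.8)
    s=np.linspace(.08,.92,num)*L;o=np.arange(-w,w+.01,.1)
    XY=P[0]+s[:,None,None]*d+o[None,:,None]*nn
    V=cv2.remap(g,XY[...,0].astype(np.float32),XY[...,1].astype(np.float32),cv2.INTER_CUBIC)
    D=np.gradient(V,axis=1); D=abs(D) if sign==0 else D*sign
    k=D.argmax(1);pts=P[0]+s[:,None]*d+o[k][:,None]*nn
    W=ray(n,pts,z)[:,:2]
    vx,vy,x0,y0=cv2.fitLine((W*1000).astype(np.float32),cv2.DIST_HUBER,0,.5,.01).ravel()
    r=np.abs((W*1000-[x0,y0])@[-vy,vx])
    return np.array([x0,y0])/1000,np.array([vx,vy]),np.median(r)
def show(name,e):
    p,v,r=e;a=np.degrees(np.arctan2(v[1],v[0]))%180;print(name,"pt",p.round(4),"ang",a.round(2),"medres mm",r.round(2));return e
E
python3 - <<'E'
from h import *
t=cv2.imread("pics/top0.png")
E=lambda nm,A,B,z,**k:show(nm,edge(t,"top",A,B,z,**k))
E("stand -x",(.4649,-.1898),(.4613,.0085),.05);E("stand +x",(.6329,-.1868),(.6294,.0115),.05)
E("stand gap",(.4613,.0085),(.6294,.0115),.05);E("stand back",(.4649,-.1898),(.6329,-.1868),.05)
E("deck +x",(.6313,.0793),(.6302,.27),.05,w=3);E("deck -x",(.4720,.077),(.4700,.27),.05,w=3)
E("deck gap",(.4720,.0755),(.6305,.0793),.05,w=3)
for s in(1,-1):
  E("rail +x %d"%s,(.600,.145),(.598,.265),.062,w=3,sign=s);E("rail -x %d"%s,(.5005,.145),(.500,.265),.062,w=3,sign=s)
E("plate face",(.5099,.2513),(.5828,.2517),.083,w=3)
c=np.array([[0.4893,-.0221],[.5031,-.1717],[.5946,-.1632],[.5808,-.0137]])
for i,nm in enumerate(["car -x","car tail","car +x","car nose"]):E(nm,c[i],c[(i+1)%4],.056,w=3)
E
python3 - <<'E'
import cv2
t=cv2.imread("pics/top0.png")
cv2.imwrite("pics/topdeck.png",cv2.resize(t[150:212,145:225],None,fx=9,fy=9,interpolation=cv2.INTER_CUBIC))
E
```

```text
stand -x pt [ 0.4629 -0.0785] ang 90.14 medres mm 0.78
stand +x pt [ 0.6308 -0.0869] ang 91.02 medres mm 0.96
stand gap pt [0.5465 0.0101] ang 0.93 medres mm 0.59
stand back pt [ 0.5466 -0.1876] ang 0.67 medres mm 0.86
deck +x pt [0.6302 0.1573] ang 91.03 medres mm 0.64
deck -x pt [0.4704 0.1559] ang 90.43 medres mm 0.83
deck gap pt [0.5552 0.0782] ang 0.22 medres mm 0.45
rail +x 1 pt [0.6044 0.2031] ang 90.78 medres mm 1.09
rail -x 1 pt [0.5012 0.1905] ang 89.88 medres mm 0.7
rail +x -1 pt [0.5941 0.2021] ang 91.43 medres mm 0.52
rail -x -1 pt [0.4913 0.2041] ang 90.54 medres mm 0.34
plate face pt [0.5398 0.2595] ang 0.35 medres mm 0.0
car -x pt [ 0.4965 -0.0972] ang 95.28 medres mm 0.64
car tail pt [ 0.5483 -0.167 ] ang 5.57 medres mm 0.75
car +x pt [ 0.588  -0.0905] ang 94.26 medres mm 0.95
car nose pt [ 0.5347 -0.0174] ang 5.21 medres mm 0.54
```

View pics/topdeck.png

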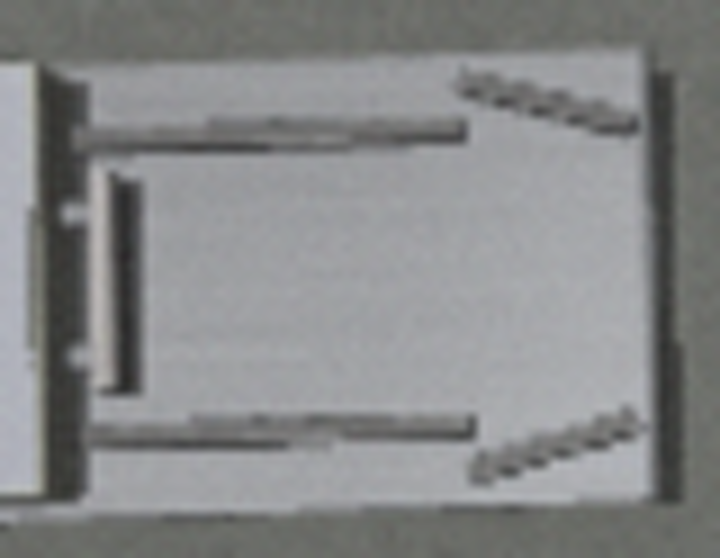

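step_arm([
  {"grip": 0.2, "spin": 5, "slide": [0, 0, 0]},
  {"grip": 0.2, "spin": 5, "slide": [0, 0, 0]},
  {"grip": 0.2, "spin": 4.8, "slide": [0, 0, 0]},
  {"grip": 0.2, "slide": [-0.0235, 0, 0.0279]},
  {"grip": 0.2, "slide": [-0.0235, 0, 0.0279]},
  {"grip": 0.2, "slide": [-0.0235, 0, 0.0279]},
  {"grip": 0.2, "slide": [-0.0235, 0, 0.0279]},
  {"grip": 0.2, "slide": [-0.0235, 0, 0.0279]},
  {"grip": 0.2, "slide": [-0.0235, 0, 0.0279]},
  {"grip": 0.2, "slide": [-0.0235, 0, 0.0279]},
  {"grip": 0.2, "slide": [-0.0235, 0, 0.0279]},
  {"grip": 0.2, "slide": [-0.0235, 0, 0.0279]},
  {"grip": 0.2, "slide": [-0.0235, 0, 0.0279]},
  {"grip": 0.2, "slide": [-0.0235, 0, 0.0279]},
  {"grip": 0.2, "slide": [-0.0235, 0, 0.0279]},
  {"grip": 0.2, "slide": [-0.0235, 0, 0.0279]},
  {"grip": 0.2, "slide": [-0.0235, 0, 0.0279]},
  {"grip": 0.2},
  {"grip": 0.2},
], force=40)

```text
schema error: expected keys grip, slide, spin
```

Run:
```python
from station import get_obs,cams
import cv2,numpy as np
o=get_obs();print(o["time_s"],o["ee_pos"],np.degrees(o["eef_rot"]),o["grip_width"],o["force"])
t=cams.camera("top");s=cams.camera("scene");cv2.imwrite("pics/top1.png",t);cv2.imwrite("pics/scene1.png",s)
a=cv2.resize(t[130:230,200:320],(600,500));cv2.imwrite("pics/top1c.png",a)
cv2.imwrite("pics/scene1c.png",cv2.resize(s[110:250,150:350],(800,560),interpolation=cv2.INTER_CUBIC))
```

```text
0.1 [ 0.18687434 -0.51704092  0.20496535] [-8.99968407e+01  5.63439215e-02 -7.01305546e+01] 0.09414162384639543 [ 0.50243833 -0.47621711  0.49305185]
```

View pics/top1c.png

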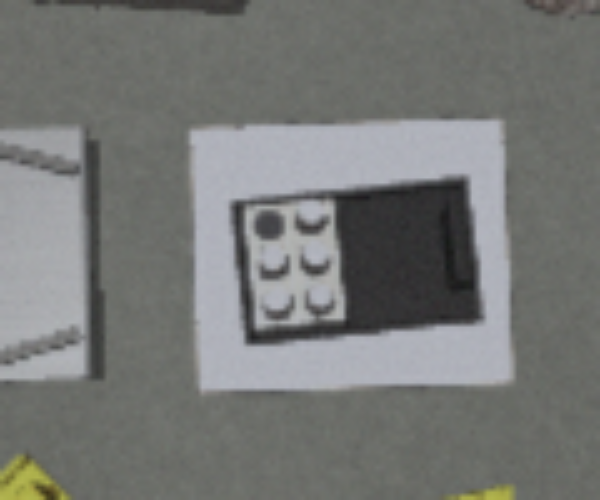

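View pics/scene1c.png

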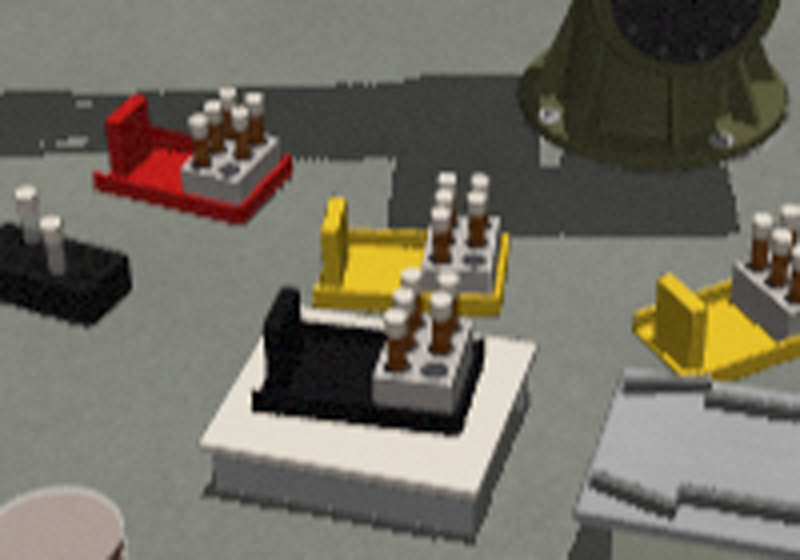

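step_arm([
  {"grip": 0.2, "spin": 5, "slide": [0, 0, 0]},
  {"grip": 0.2, "spin": 5, "slide": [0, 0, 0]},
  {"grip": 0.2, "spin": 4.8, "slide": [0, 0, 0]},
  {"grip": 0.2, "spin": 0, "slide": [-0.0235, 0, 0.0279]},
  {"grip": 0.2, "spin": 0, "slide": [-0.0235, 0, 0.0279]},
  {"grip": 0.2, "spin": 0, "slide": [-0.0235, 0, 0.0279]},
  {"grip": 0.2, "spin": 0, "slide": [-0.0235, 0, 0.0279]},
  {"grip": 0.2, "spin": 0, "slide": [-0.0235, 0, 0.0279]},
  {"grip": 0.2, "spin": 0, "slide": [-0.0235, 0, 0.0279]},
  {"grip": 0.2, "spin": 0, "slide": [-0.0235, 0, 0.0279]},
  {"grip": 0.2, "spin": 0, "slide": [-0.0235, 0, 0.0279]},
  {"grip": 0.2, "spin": 0, "slide": [-0.0235, 0, 0.0279]},
  {"grip": 0.2, "spin": 0, "slide": [-0.0235, 0, 0.0279]},
  {"grip": 0.2, "spin": 0, "slide": [-0.0235, 0, 0.0279]},
  {"grip": 0.2, "spin": 0, "slide": [-0.0235, 0, 0.0279]},
  {"grip": 0.2, "spin": 0, "slide": [-0.0235, 0, 0.0279]},
  {"grip": 0.2, "spin": 0, "slide": [-0.0235, 0, 0.0279]},
  {"grip": 0.2, "spin": 0, "slide": [0, 0, 0]},
  {"grip": 0.2, "spin": 0, "slide": [0, 0, 0]},
], force=40)

```text
time_s: 1.78
ee_pos: [0.5475, -0.1537, 0.2048]
eef_rot: [-1.572, 0.0, -1.48]
force: [-0.3, -0.5, -0.7]
grip_width: 0.0374
```

```bash
cat > look.py <<'E'
import sys,cv2,numpy as np
from station import get_obs,cams
k=sys.argv[1]
o=get_obs();print(o["time_s"],o["ee_pos"].round(4),np.degrees(o["eef_rot"]).round(2),o["grip_width"].round(4),o["force"].round(2),o["moment"].round(2))
if len(sys.argv)>2:
    t=cams.camera("top");s=cams.camera("scene");cv2.imwrite(f"pics/top{k}.png",t);cv2.imwrite(f"pics/scene{k}.png",s)
    cv2.imwrite(f"pics/top{k}c.png",cv2.resize(t[145:220,140:310],(800,353),interpolation=cv2.INTER_CUBIC))
    cv2.imwrite(f"pics/scene{k}c.png",cv2.resize(cv2.convertScaleAbs(s[140:265,195:395],alpha=1.4),(800,500),interpolation=cv2.INTER_CUBIC))
E
python3 look.py 2 1
```

```text
Traceback (most recent call last):
  File "look.py", line 4, in <module>
    o=get_obs();print(o["time_s"],o["ee_pos"].round(4),np.degrees(o["eef_rot"]).round(2),o["grip_width"].round(4),o["force"].round(2),o["moment"].round(2))
                                                                                         ^^^^^^^^^^^^^^^^^^^^^
AttributeError: 'float' object has no attribute 'round'
```

```bash
sed -i 's/o\["grip_width"\].round(4)/round(o["grip_width"],4)/' look.py
python3 look.py 2 1
```

```text
1.7833 [ 0.5475 -0.1537  0.2048] [-9.005e+01  2.000e-02 -8.478e+01] 0.0374 [-0.33 -0.5  -0.74] [ 0.04  0.01 -0.04]
```

View pics/top2c.png

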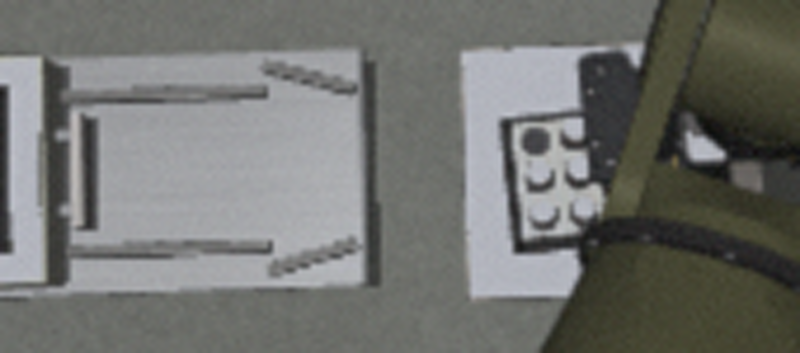

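View pics/scene2c.png

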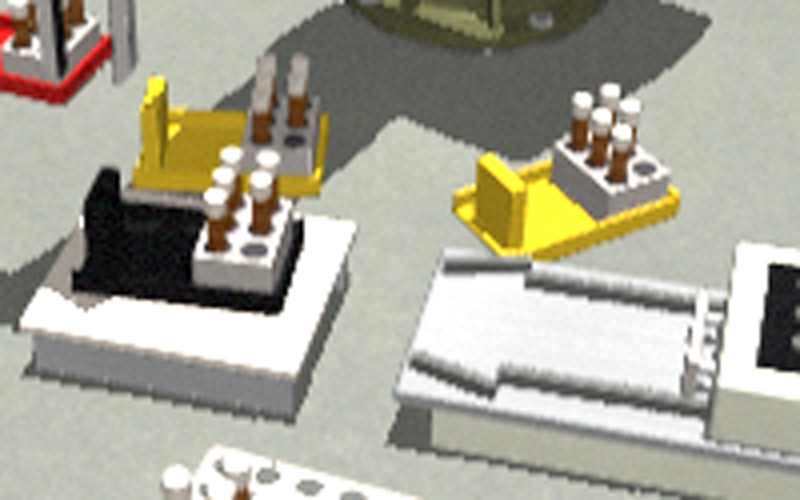

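Run:
```python
from h import *
print(proj("scene",[[.5475,-.1537,.2048],[.547,-.154,.112],[.547+.025,-.152,.112],[.522,-.156,.112]]).round(1))
s=cv2.imread("pics/scene2.png")
cv2.imwrite("pics/s2z.png",cv2.resize(cv2.convertScaleAbs(s[120:225,200:280],alpha=2),None,fx=7,fy=7)[:590])
# handle top: scene crop corner picks
```

```text
[[217.2 158.7]
 [219.5 186.5]
 [216.9 191.7]
 [221.9 181.4]]
```

View pics/s2z.png

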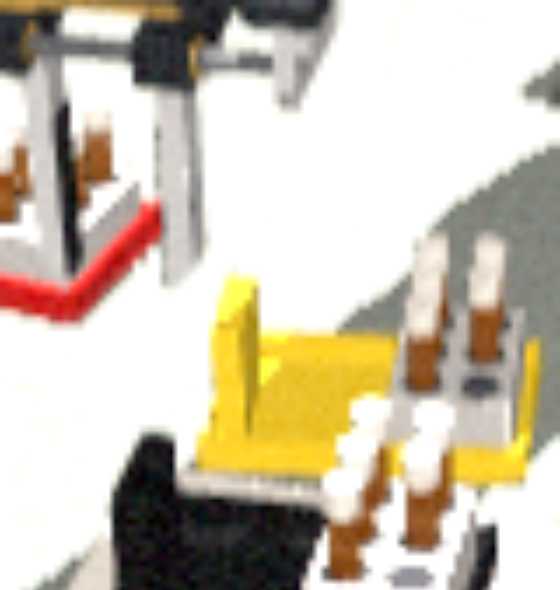

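step_arm([
  {"grip": 0.2, "spin": 0, "slide": [0, 0.02, 0]},
  {"grip": 0.2, "spin": 0, "slide": [0, 0.02, 0]},
  {"grip": 0.2, "spin": 0, "slide": [0, 0.02, 0]},
  {"grip": 0.2, "spin": 0, "slide": [0, 0.02, 0]},
  {"grip": 0.2, "spin": 0, "slide": [0, 0.02, 0]},
  {"grip": 0.2, "spin": 0, "slide": [0, 0.014, 0]},
  {"grip": 0.2, "spin": 0, "slide": [0, 0.014, 0]},
  {"grip": 0.2, "spin": 0, "slide": [0, 0, 0]},
  {"grip": 0.2, "spin": 0, "slide": [0, 0, 0]},
], force=10)

```text
time_s: 2.63
ee_pos: [0.5463, -0.1558, 0.0776]
eef_rot: [-1.572, 0.0, -1.484]
force: [1.0, 0.9, 0.9]
grip_width: 0.0377
```

```bash
python3 look.py 3 1
```

```text
2.6333 [ 0.5463 -0.1558  0.0776] [-9.004e+01  1.000e-02 -8.501e+01] 0.0377 [0.95 0.87 0.9 ] [ 0.04 -0.   -0.01]
```

View pics/scene3c.png

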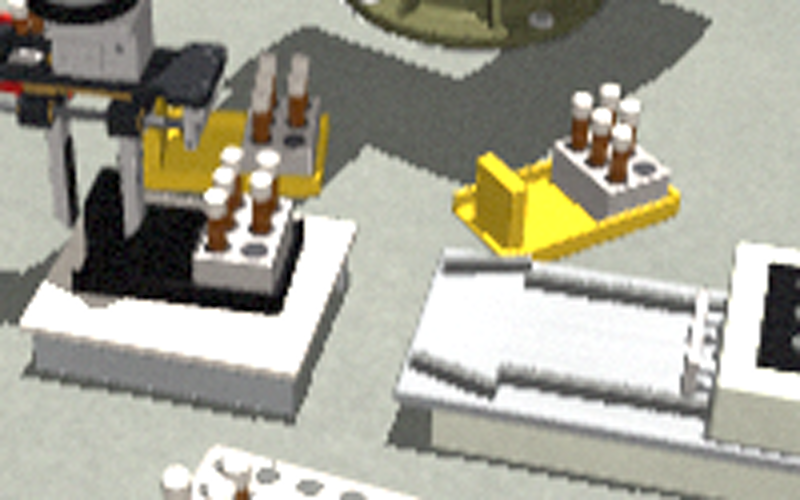

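Scene crop: the fingers straddle the black handle at (110,200). Closing gently.

step_arm([
  {"grip": 1, "spin": 0, "slide": [0, 0, 0]},
  {"grip": 1, "spin": 0, "slide": [0, 0, 0]},
  {"grip": 1, "spin": 0, "slide": [0, 0, 0]},
  {"grip": 1, "spin": 0, "slide": [0, 0, 0]},
  {"grip": 1, "spin": 0, "slide": [0, 0, 0]},
  {"grip": 1, "spin": 0, "slide": [0, 0, 0]},
  {"grip": 1, "spin": 0, "slide": [0, 0, 0]},
  {"grip": 1, "spin": 0, "slide": [0, 0, 0]},
], force=10)

```text
time_s: 3.4
ee_pos: [0.547, -0.155, 0.0778]
eef_rot: [-1.57, -0.0, -1.482]
force: [-2.3, 1.8, 5.2]
grip_width: 0.0138
```

step_arm([
  {"grip": 1, "spin": 0, "slide": [0, 0, 0]},
  {"grip": 1, "spin": 0, "slide": [0, 0, 0]},
  {"grip": 1, "spin": 0, "slide": [0, 0, 0]},
  {"grip": 1, "spin": 0, "slide": [0, 0, 0]},
], force=50)

```text
time_s: 3.73
ee_pos: [0.547, -0.155, 0.0778]
eef_rot: [-1.571, -0.0, -1.482]
force: [-1.6, 1.3, 4.3]
grip_width: 0.0133
```

```bash
python3 look.py 4 1
```

```text
3.7333 [ 0.547  -0.155   0.0778] [-8.998e+01 -1.000e-02 -8.492e+01] 0.0133 [-1.6   1.35  4.33] [0.28 0.33 0.06]
```

View pics/top4c.png

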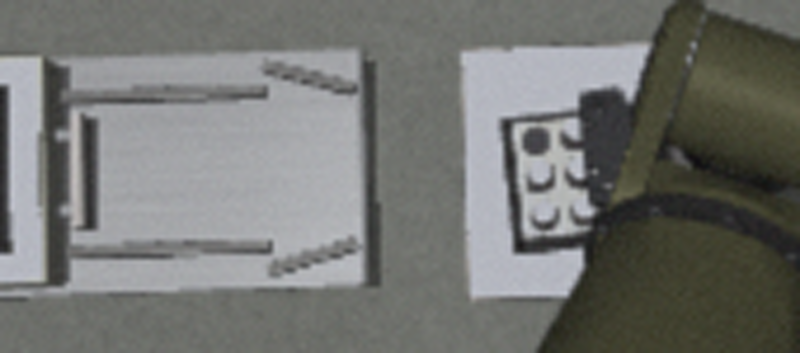

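View pics/scene4c.png

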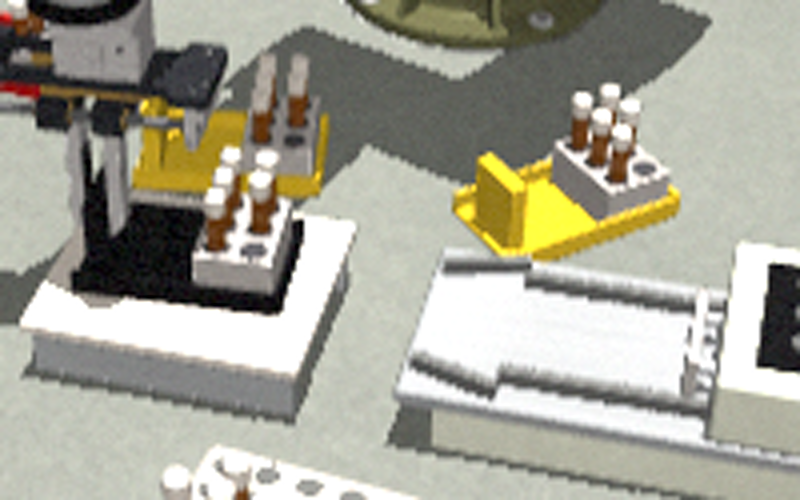

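step_arm([
  {"grip": 1, "spin": 0.7, "slide": [0, 0, 0.001]},
  {"grip": 1, "spin": 0.7, "slide": [0, 0, 0.001]},
  {"grip": 1, "spin": 0.7, "slide": [0, 0, 0.001]},
  {"grip": 1, "spin": 0.7, "slide": [0, 0, 0.001]},
  {"grip": 1, "spin": 0.7, "slide": [0, 0, 0.001]},
  {"grip": 1, "spin": 0.8, "slide": [0, 0, 0.001]},
  {"grip": 1, "spin": 0, "slide": [0, 0, 0]},
  {"grip": 1, "spin": 0, "slide": [0, 0, 0]},
  {"grip": 1, "spin": 0, "slide": [0, 0, 0]},
], force=50)

```text
time_s: 4.58
ee_pos: [0.5529, -0.1546, 0.0778]
eef_rot: [-1.571, -0.0, -1.557]
force: [-3.1, 1.3, 6.4]
grip_width: 0.0137
```

```bash
python3 look.py 5 1
cat > /tmp/z.py <<'E'
import cv2
t=cv2.imread("pics/top5.png")
cv2.imwrite("pics/top5z.png",cv2.resize(t[155:210,215:280],None,fx=10,fy=10,interpolation=cv2.INTER_CUBIC))
E
python3 /tmp/z.py
```

```text
4.5833 [ 0.5529 -0.1546  0.0778] [-9.000e+01 -1.000e-02 -8.921e+01] 0.0137 [-3.1   1.29  6.41] [0.33 0.45 0.19]
```

View pics/top5z.png

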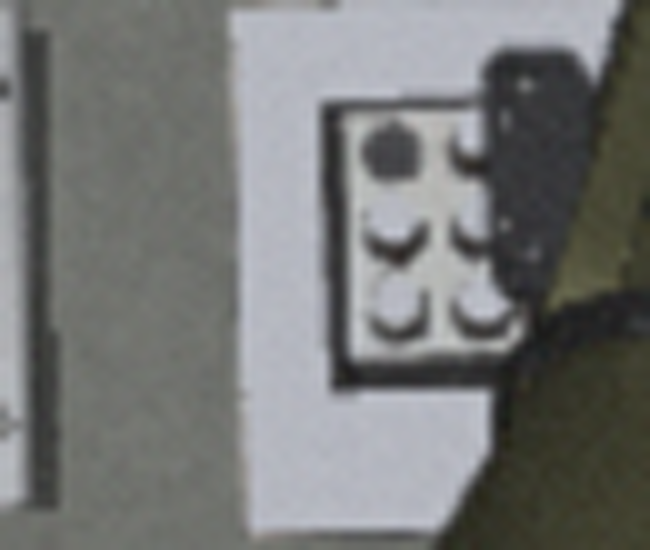

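```bash
python3 - <<'E'
from h import *
t=cv2.imread("pics/top5.png")
E=lambda nm,A,B,z,**k:show(nm,edge(t,"top",A,B,z,**k))
P=ray("top",np.array([[325,102],[337,385],[480,97],[490,385]])/10.-.05+[215,155],.056);print(P.round(4))
for s in(1,-1):
  E("car +x %d"%s,P[0][:2],P[2][:2],.056,w=2.5,sign=s);E("car -x %d"%s,P[1][:2],P[3][:2],.056,w=2.5,sign=s);E("nose %d"%s,P[0][:2],P[1][:2],.056,w=2.5,sign=s)
E("stand gap",(.4613,.0085),(.6294,.0115),.05)
E
python3 - <<'E'
import cv2
t=cv2.imread("pics/top5.png")
cv2.imwrite("pics/top5d.png",cv2.resize(cv2.convertScaleAbs(t[152:210,190:222],alpha=1.2),None,fx=10,fy=10,interpolation=cv2.INTER_CUBIC))
E
```

```text
[[ 0.596  -0.0193  0.056 ]
 [ 0.5062 -0.0219  0.056 ]
 [ 0.5968 -0.0683  0.056 ]
 [ 0.5055 -0.07    0.056 ]]
car +x 1 pt [ 0.5936 -0.0459] ang 89.7 medres mm 0.52
car -x 1 pt [ 0.5052 -0.0401] ang 94.93 medres mm 0.52
nose 1 pt [ 0.5509 -0.0166] ang 2.4 medres mm 0.65
car +x -1 pt [ 0.5991 -0.0393] ang 90.21 medres mm 0.28
car -x -1 pt [ 0.5137 -0.0484] ang 89.16 medres mm 0.0
nose -1 pt [ 0.552  -0.0243] ang 1.24 medres mm 0.35
stand gap pt [0.547  0.0102] ang 0.81 medres mm 0.66
```

View pics/top5d.png

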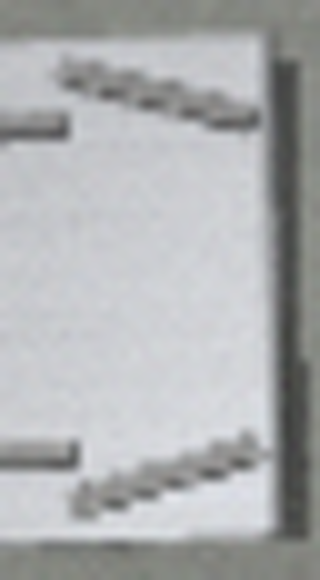

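Run:
```python
from h import *
f=lambda L:np.array(L)/10.-.05+[190,152]
for n,L in (("mouth mid",[(245,118),(245,446)]),("mouth inner",[(255,131),(255,437)]),("rail start mid",[(60,124),(65,455)]),("rail start inner",[(60,138),(65,441)])):
    for z in(.062,.056): P=ray("top",f(L),z);print(n,z,P[:,:2].round(4).tolist(),"mean",P.mean(0)[:2].round(4),"sep",np.linalg.norm(P[0]-P[1]).round(4))
```

```text
mouth mid 0.062 [[0.6011, 0.0843], [0.4976, 0.0849]] mean [0.5493 0.0846] sep 0.1034
mouth mid 0.056 [[0.602, 0.085], [0.4981, 0.0855]] mean [0.55   0.0853] sep 0.1039
mouth inner 0.062 [[0.5969, 0.0812], [0.5004, 0.0818]] mean [0.5486 0.0815] sep 0.0965
mouth inner 0.056 [[0.5978, 0.0818], [0.5008, 0.0824]] mean [0.5493 0.0821] sep 0.097
rail start mid 0.062 [[0.6, 0.1425], [0.4956, 0.1412]] mean [0.5478 0.1419] sep 0.1044
rail start mid 0.056 [[0.6009, 0.1435], [0.4961, 0.1421]] mean [0.5485 0.1428] sep 0.1049
rail start inner 0.062 [[0.5956, 0.1426], [0.5, 0.1411]] mean [0.5478 0.1419] sep 0.0956
rail start inner 0.056 [[0.5965, 0.1435], [0.5005, 0.1421]] mean [0.5485 0.1428] sep 0.096
```

step_arm([
  {"grip": 1, "spin": 0, "slide": [-0.003, 0, 0]},
  {"grip": 1, "spin": 0, "slide": [-0.006, 0, 0]},
  {"grip": 1, "spin": 0, "slide": [-0.006, 0, 0]},
  {"grip": 1, "spin": 0, "slide": [-0.006, 0, 0]},
  {"grip": 1, "spin": 0, "slide": [-0.006, 0, 0]},
  {"grip": 1, "spin": 0, "slide": [-0.006, 0, 0]},
  {"grip": 1, "spin": 0, "slide": [-0.006, 0, 0]},
  {"grip": 1, "spin": 0, "slide": [-0.006, 0, 0]},
  {"grip": 1, "spin": 0, "slide": [-0.003, 0, 0]},
  {"grip": 1, "spin": 0, "slide": [0, 0, 0]},
], force=60)

```text
time_s: 5.52
ee_pos: [0.5526, -0.1063, 0.0778]
eef_rot: [-1.57, -0.0, -1.557]
force: [0.2, 1.2, 6.1]
grip_width: 0.0134
```

```bash
python3 look.py 6 1
```

```text
5.5167 [ 0.5526 -0.1063  0.0778] [-89.95  -0.   -89.21] 0.0134 [0.24 1.17 6.15] [0.38 0.03 0.04]
```

View pics/scene6c.png

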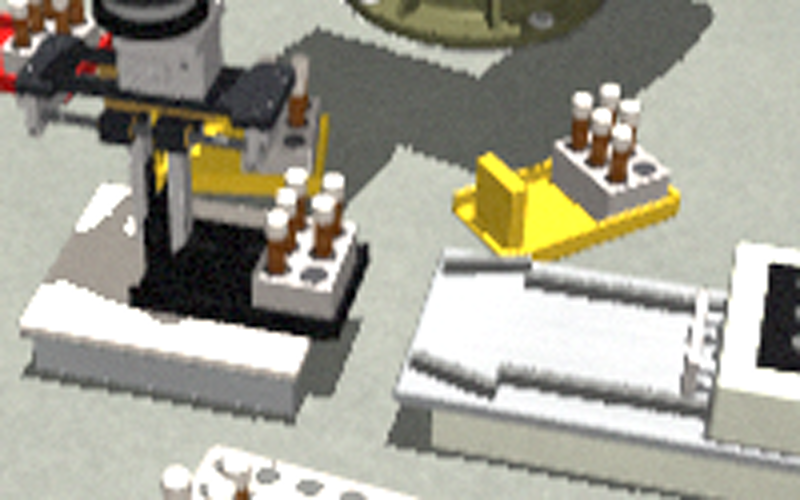

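step_arm([
  {"grip": 1, "spin": 0, "slide": [-0.003, 0, 0]},
  {"grip": 1, "spin": 0, "slide": [-0.005, 0, 0]},
  {"grip": 1, "spin": 0, "slide": [-0.005, 0, 0]},
  {"grip": 1, "spin": 0, "slide": [-0.005, 0, 0]},
  {"grip": 1, "spin": 0, "slide": [-0.005, 0, 0]},
  {"grip": 1, "spin": 0, "slide": [-0.005, 0, 0]},
  {"grip": 1, "spin": 0, "slide": [-0.005, 0, 0]},
  {"grip": 1, "spin": 0, "slide": [-0.003, 0, 0]},
  {"grip": 1, "spin": 0, "slide": [0, 0, 0]},
  {"grip": 1, "spin": 0, "slide": [0, 0, 0]},
], force=60)

```text
time_s: 6.45
ee_pos: [0.5521, -0.0706, 0.0778]
eef_rot: [-1.57, 0.0, -1.557]
force: [0.3, -0.6, 6.2]
grip_width: 0.0138
```

```bash
python3 look.py 7 1
```

```text
6.45 [ 0.5521 -0.0706  0.0778] [-89.95   0.   -89.22] 0.0138 [ 0.32 -0.56  6.15] [ 0.02 -0.01  0.05]
```

View pics/scene7c.png

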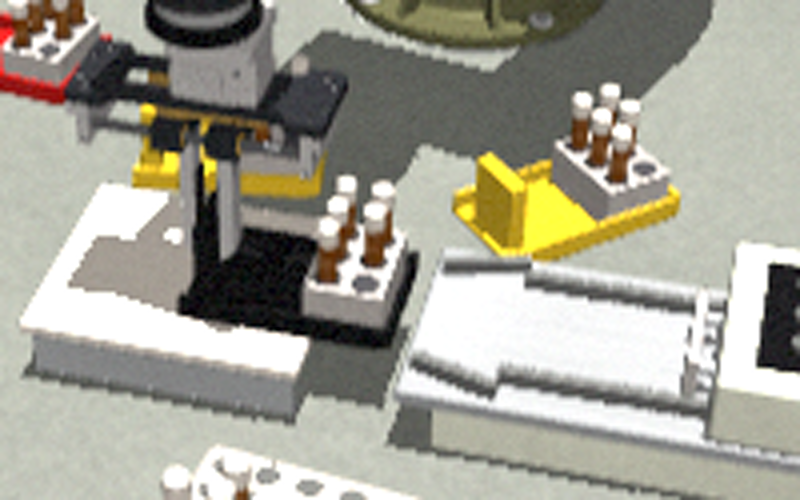

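View pics/top7c.png

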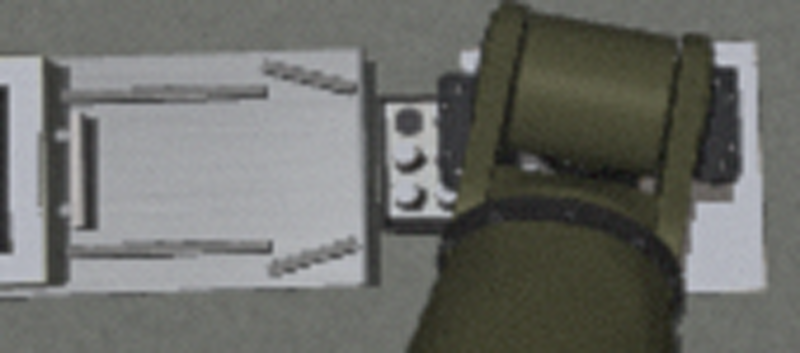

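Run:
```python
from h import *
th=np.radians(.75);R=np.array([[np.cos(th),-np.sin(th)],[np.sin(th),np.cos(th)]])
tcp=np.array([.5521,-.0706])
for k,tcp in(("scene7",(.5521,-.0706)),("scene6",(.5526,-.1063))):
  tcp=np.array(tcp)
  s=cv2.imread(f"pics/{k}.png")
  im=cv2.resize(cv2.convertScaleAbs(s[180:245,225:325],alpha=1.8),None,fx=8,fy=8,interpolation=cv2.INTER_CUBIC)
  for loc in((.045,-.013),(.045,.03),(.045,.128)):
    w=tcp+R@np.array(loc);p=(proj("scene",[*w,.05])[0]-[225,180]+.5)*8-.5
    cv2.drawMarker(im,tuple(int(v) for v in p),(0,0,255),cv2.MARKER_CROSS,12,1)
  cv2.imwrite(f"pics/{k}z.png",im)
```

```text
(no output)
```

View pics/scene7z.png

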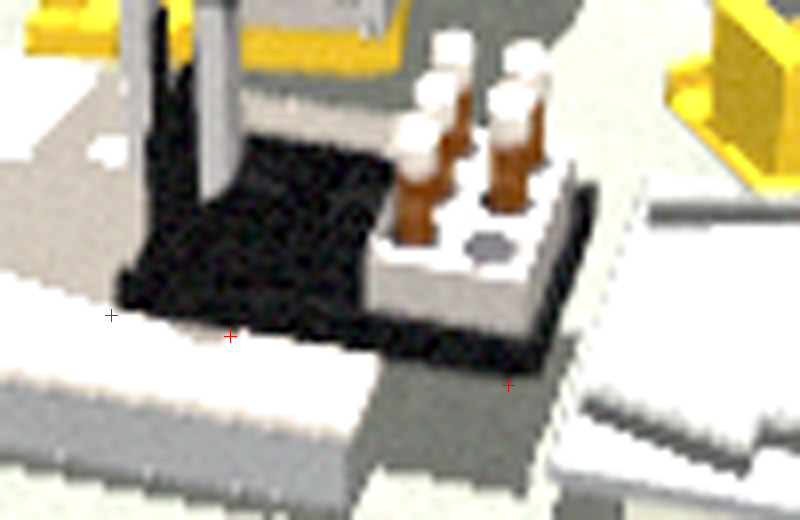

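View pics/scene6z.png

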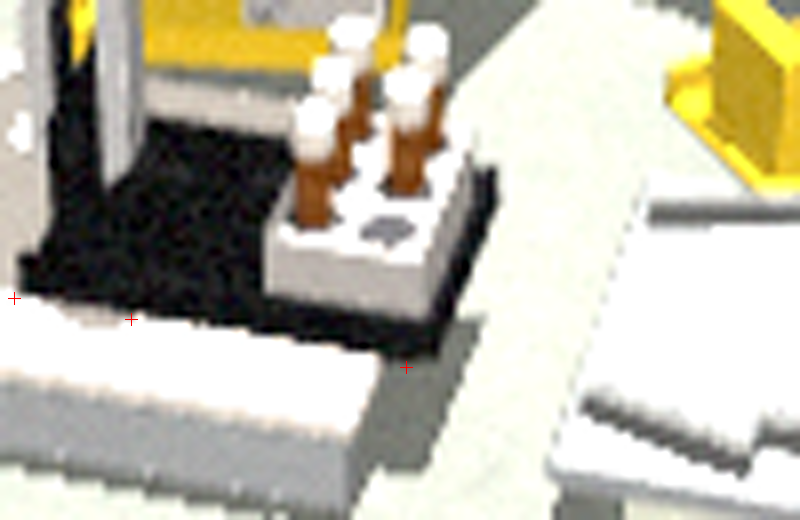

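Level, no dip relative to the earlier picture, and aligned with the mouth (top crop: carrier edges at rows 97 and 233, rail tips at 92 and 238). Now slowly onto the deck edge.

step_arm([
  {"grip": 1, "spin": 0, "slide": [-0.002, 0, 0]},
  {"grip": 1, "spin": 0, "slide": [-0.003, 0, 0]},
  {"grip": 1, "spin": 0, "slide": [-0.003, 0, 0]},
  {"grip": 1, "spin": 0, "slide": [-0.003, 0, 0]},
  {"grip": 1, "spin": 0, "slide": [-0.003, 0, 0]},
  {"grip": 1, "spin": 0, "slide": [-0.002, 0, 0]},
], force=60)

```text
time_s: 7.05
ee_pos: [0.5519, -0.0553, 0.0779]
eef_rot: [-1.57, -0.001, -1.557]
force: [-0.0, -6.2, 6.4]
grip_width: 0.0132
```

step_arm([
  {"grip": 1, "spin": 0, "slide": [-0.002, 0, 0]},
  {"grip": 1, "spin": 0, "slide": [-0.002, 0, 0]},
  {"grip": 1, "spin": 0, "slide": [-0.002, 0, 0]},
  {"grip": 1, "spin": 0, "slide": [-0.002, 0, 0]},
], force=60)

```text
time_s: 7.38
ee_pos: [0.5518, -0.0474, 0.0779]
eef_rot: [-1.57, -0.001, -1.558]
force: [0.4, -5.1, 4.2]
grip_width: 0.0134
```

step_arm([
  {"grip": 1, "spin": 0, "slide": [-0.002, 0, 0]},
  {"grip": 1, "spin": 0, "slide": [-0.002, 0, 0]},
  {"grip": 1, "spin": 0, "slide": [-0.002, 0, 0]},
  {"grip": 1, "spin": 0, "slide": [-0.002, 0, 0]},
], force=60)

```text
time_s: 7.72
ee_pos: [0.5517, -0.0393, 0.0778]
eef_rot: [-1.57, -0.001, -1.558]
force: [-0.3, -6.4, 6.2]
grip_width: 0.0136
```

```bash
python3 look.py 8 1
```

```text
7.7167 [ 0.5517 -0.0393  0.0778] [-8.995e+01 -5.000e-02 -8.925e+01] 0.0136 [-0.33 -6.42  6.18] [-0.91  0.07  0.13]
```

View pics/scene8c.png

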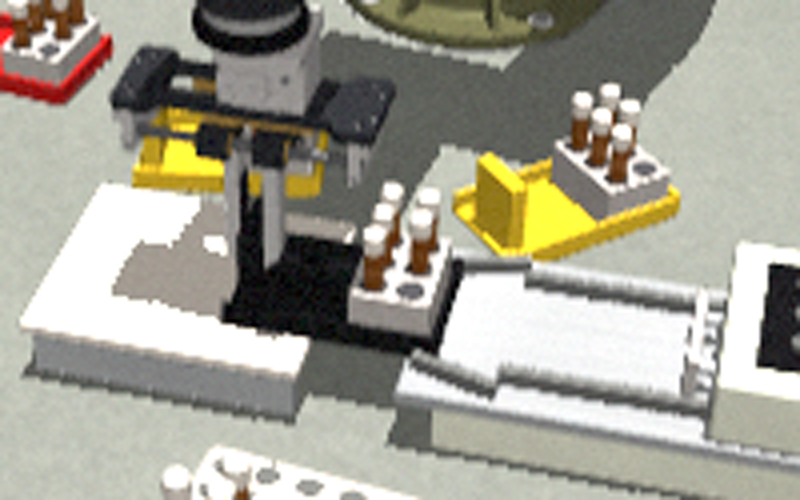

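View pics/top8c.png

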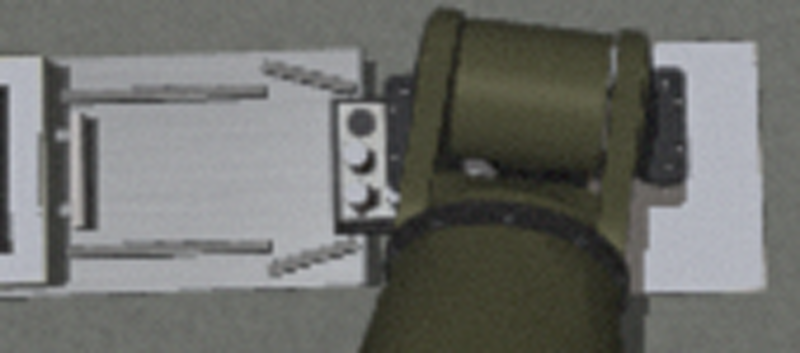

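step_arm([
  {"grip": 1, "spin": 0, "slide": [-0.003, 0, 0]},
  {"grip": 1, "spin": 0, "slide": [-0.004, 0, 0]},
  {"grip": 1, "spin": 0, "slide": [-0.004, 0, 0]},
  {"grip": 1, "spin": 0, "slide": [-0.004, 0, 0]},
  {"grip": 1, "spin": 0, "slide": [-0.004, 0, 0]},
  {"grip": 1, "spin": 0, "slide": [-0.003, 0, 0]},
], force=60)

```text
time_s: 8.32
ee_pos: [0.5514, -0.0171, 0.0778]
eef_rot: [-1.57, -0.001, -1.558]
force: [-0.0, -6.7, 6.3]
grip_width: 0.0135
```

step_arm([
  {"grip": 1, "spin": 0, "slide": [-0.003, 0, 0]},
  {"grip": 1, "spin": 0, "slide": [-0.004, 0, 0]},
  {"grip": 1, "spin": 0, "slide": [-0.004, 0, 0]},
  {"grip": 1, "spin": 0, "slide": [-0.004, 0, 0]},
  {"grip": 1, "spin": 0, "slide": [-0.004, 0, 0]},
  {"grip": 1, "spin": 0, "slide": [-0.003, 0, 0]},
], force=60)

```text
time_s: 8.82
ee_pos: [0.5511, 0.0049, 0.0778]
eef_rot: [-1.57, -0.001, -1.558]
force: [-0.2, -7.1, 5.8]
grip_width: 0.0134
```

```bash
python3 look.py 9 1
```

```text
8.8167 [0.5511 0.0049 0.0778] [-8.995e+01 -4.000e-02 -8.924e+01] 0.0134 [-0.18 -7.07  5.78] [-0.96  0.01 -0.01]
```

View pics/scene9c.png

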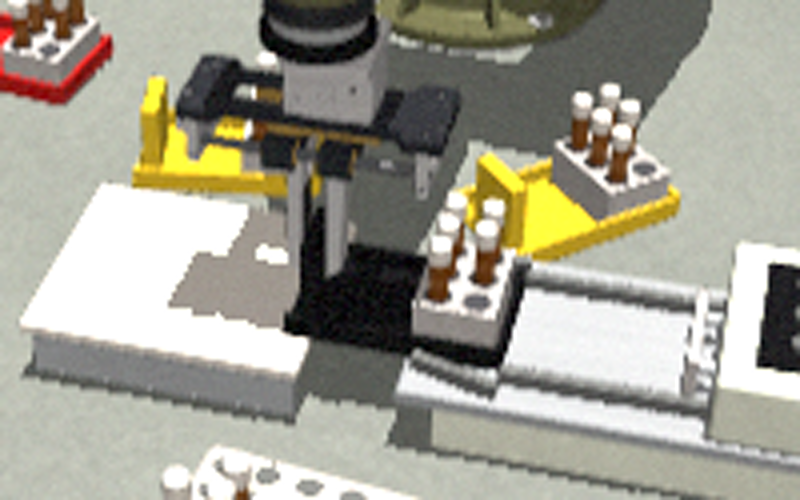

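View pics/top9c.png

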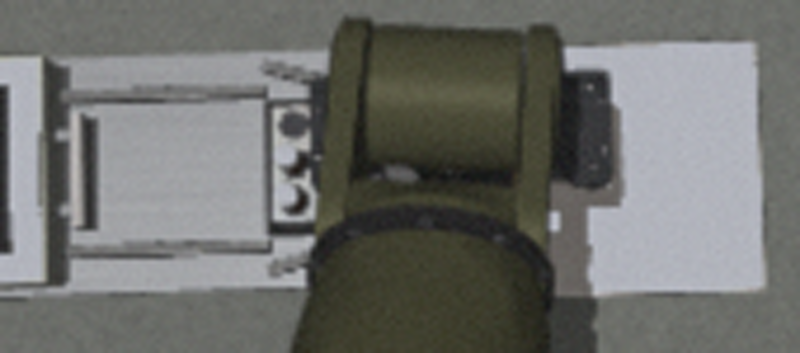

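Run:
```python
import cv2
t=cv2.imread("pics/top9.png")
cv2.imwrite("pics/top9z.png",cv2.resize(cv2.convertScaleAbs(t[155:205,175:215],alpha=1.3),None,fx=12,fy=12,interpolation=cv2.INTER_CUBIC))
```

```text
(no output)
```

View pics/top9z.png

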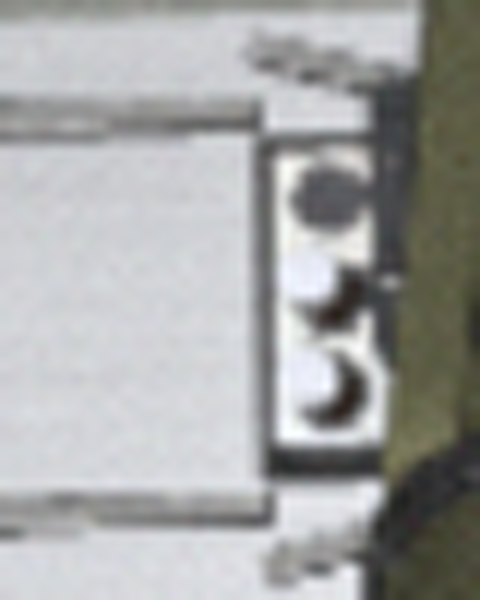

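Nose is at the rail starts and the carrier sits about 1 mm toward +x. I'll correct by 1 mm, ease the downward press by 0.4 mm, and continue.

step_arm([
  {"grip": 1, "spin": 0, "slide": [-0.001, -0.0001, -0.0003]},
  {"grip": 1, "spin": 0, "slide": [-0.002, -0.0001, -0.0004]},
  {"grip": 1, "spin": 0, "slide": [-0.003, -0.0001, -0.0003]},
  {"grip": 1, "spin": 0, "slide": [-0.004, -0.0001, 0]},
  {"grip": 1, "spin": 0, "slide": [-0.004, 0, 0]},
  {"grip": 1, "spin": 0, "slide": [-0.003, 0, 0]},
], force=60)

```text
time_s: 9.42
ee_pos: [0.5495, 0.0225, 0.0778]
eef_rot: [-1.571, -0.0, -1.557]
force: [0.3, -5.3, 2.6]
grip_width: 0.0137
```

step_arm([
  {"grip": 1, "spin": 0, "slide": [-0.003, 0, 0]},
  {"grip": 1, "spin": 0, "slide": [-0.004, 0, 0]},
  {"grip": 1, "spin": 0, "slide": [-0.004, 0, 0]},
  {"grip": 1, "spin": 0, "slide": [-0.003, 0, 0]},
], force=60)

```text
time_s: 9.75
ee_pos: [0.5493, 0.0368, 0.0778]
eef_rot: [-1.571, 0.0, -1.557]
force: [0.2, -3.8, 1.5]
grip_width: 0.0139
```

step_arm([
  {"grip": 1, "spin": 0, "slide": [-0.003, 0, 0]},
  {"grip": 1, "spin": 0, "slide": [-0.004, 0, 0]},
  {"grip": 1, "spin": 0, "slide": [-0.004, 0, 0]},
  {"grip": 1, "spin": 0, "slide": [-0.003, 0, 0]},
], force=60)

```text
time_s: 10.08
ee_pos: [0.5491, 0.0508, 0.0778]
eef_rot: [-1.571, 0.0, -1.557]
force: [-0.5, -4.8, 1.8]
grip_width: 0.0138
```

```bash
python3 look.py 10 1
python3 - <<'E'
import cv2
t=cv2.imread("pics/top10.png")
cv2.imwrite("pics/top10z.png",cv2.resize(cv2.convertScaleAbs(t[155:205,160:205],alpha=1.3),None,fx=12,fy=12,interpolation=cv2.INTER_CUBIC))
E
```

```text
10.0833 [0.5491 0.0508 0.0778] [-90.01   0.   -89.22] 0.0138 [-0.46 -4.76  1.78] [-0.63 -0.08 -0.02]
```

View pics/top10z.png

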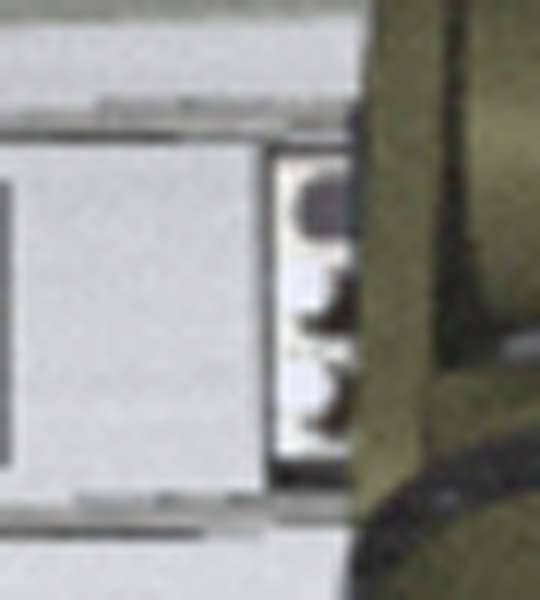

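View pics/scene10c.png

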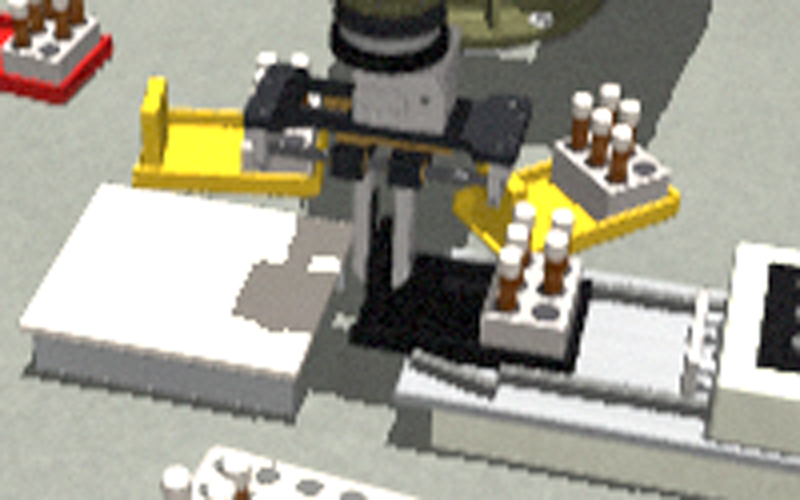

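step_arm([
  {"grip": 1, "spin": 0, "slide": [-0.003, 0, 0]},
  {"grip": 1, "spin": 0, "slide": [-0.004, 0, 0]},
  {"grip": 1, "spin": 0, "slide": [-0.004, 0, 0]},
  {"grip": 1, "spin": 0, "slide": [-0.004, 0, 0]},
  {"grip": 1, "spin": 0, "slide": [-0.003, 0, 0]},
], force=60)

```text
time_s: 10.6
ee_pos: [0.5488, 0.0688, 0.0778]
eef_rot: [-1.571, -0.0, -1.557]
force: [-0.4, -4.4, 1.2]
grip_width: 0.0137
```

step_arm([
  {"grip": 1, "spin": 0, "slide": [-0.003, 0, 0]},
  {"grip": 1, "spin": 0, "slide": [-0.003, 0, 0]},
  {"grip": 1, "spin": 0, "slide": [-0.003, 0, 0]},
  {"grip": 1, "spin": 0, "slide": [-0.003, 0, 0]},
], force=60)

```text
time_s: 10.93
ee_pos: [0.5487, 0.0806, 0.0778]
eef_rot: [-1.571, 0.0, -1.557]
force: [-0.6, -3.0, 1.0]
grip_width: 0.0136
```

step_arm([
  {"grip": 1, "spin": 0, "slide": [-0.003, 0, 0]},
  {"grip": 1, "spin": 0, "slide": [-0.003, 0, 0]},
  {"grip": 1, "spin": 0, "slide": [-0.003, 0, 0]},
  {"grip": 1, "spin": 0, "slide": [-0.003, 0, 0]},
], force=60)

```text
time_s: 11.27
ee_pos: [0.5485, 0.0926, 0.0778]
eef_rot: [-1.571, 0.0, -1.557]
force: [-0.4, -3.0, 0.5]
grip_width: 0.0131
```

```bash
python3 look.py 11 1
python3 - <<'E'
import cv2
t=cv2.imread("pics/top11.png")
cv2.imwrite("pics/top11z.png",cv2.resize(cv2.convertScaleAbs(t[155:205,145:190],alpha=1.3),None,fx=12,fy=12,interpolation=cv2.INTER_CUBIC))
t=cv2.imread("pics/scene11.png")
cv2.imwrite("pics/scene11z.png",cv2.resize(cv2.convertScaleAbs(t[175:255,290:400],alpha=1.4),None,fx=7,fy=7,interpolation=cv2.INTER_CUBIC))
E
```

```text
11.2667 [0.5485 0.0926 0.0778] [-90.01   0.   -89.23] 0.0131 [-0.37 -3.01  0.49] [-0.46 -0.06 -0.02]
```

View pics/top11z.png

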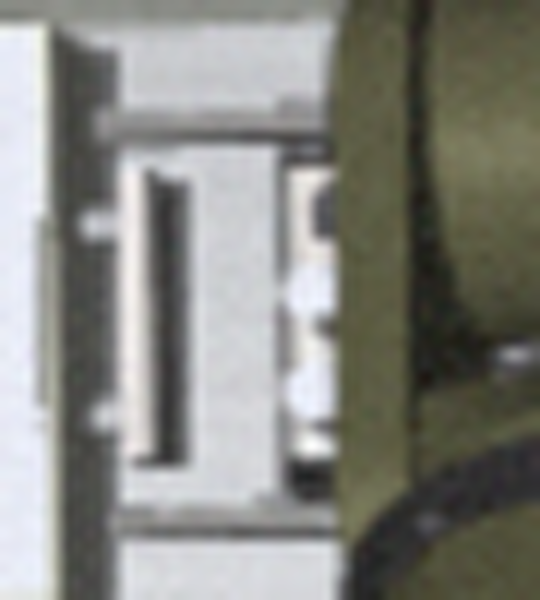

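View pics/scene11z.png

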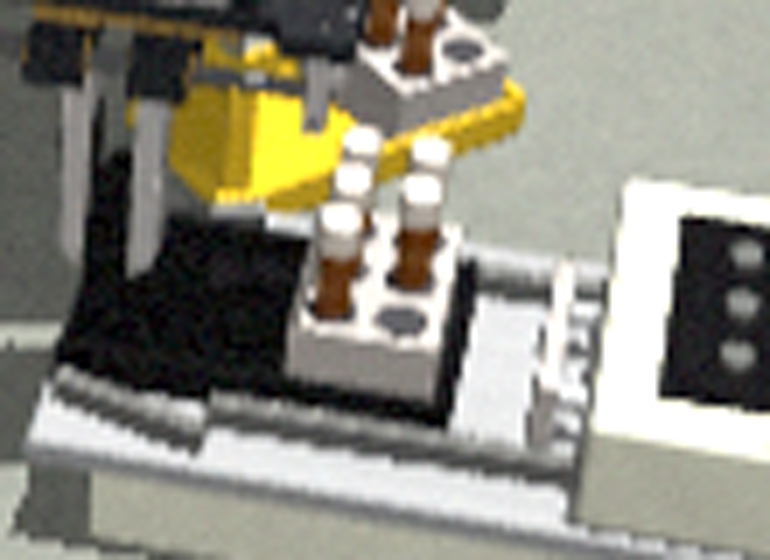

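step_arm([
  {"grip": 1, "spin": 0, "slide": [-0.0025, 0, 0]},
  {"grip": 1, "spin": 0, "slide": [-0.0025, 0, 0]},
  {"grip": 1, "spin": 0, "slide": [-0.0025, 0, 0]},
  {"grip": 1, "spin": 0, "slide": [-0.0025, 0, 0]},
  {"grip": 1, "spin": 0, "slide": [-0.0025, 0, 0]},
  {"grip": 1, "spin": 0, "slide": [-0.0025, 0, 0]},
], force=60)

```text
time_s: 11.87
ee_pos: [0.5484, 0.1075, 0.0778]
eef_rot: [-1.571, -0.0, -1.557]
force: [-0.4, -3.6, -0.7]
grip_width: 0.0138
```

step_arm([
  {"grip": 1, "spin": 0, "slide": [-0.001, 0, 0]},
  {"grip": 1, "spin": 0, "slide": [-0.001, 0, 0]},
  {"grip": 1, "spin": 0, "slide": [-0.001, 0, 0]},
  {"grip": 1, "spin": 0, "slide": [-0.001, 0, 0]},
], force=60)

```text
time_s: 12.2
ee_pos: [0.5483, 0.1113, 0.0778]
eef_rot: [-1.571, 0.0, -1.557]
force: [0.0, -2.4, -0.2]
grip_width: 0.0136
```

step_arm([
  {"grip": 1, "spin": 0, "slide": [-0.001, 0, 0]},
  {"grip": 1, "spin": 0, "slide": [-0.001, 0, 0]},
  {"grip": 1, "spin": 0, "slide": [-0.001, 0, 0]},
], force=60)

```text
time_s: 12.45
ee_pos: [0.5483, 0.1144, 0.0778]
eef_rot: [-1.571, 0.0, -1.557]
force: [0.2, -2.8, 0.2]
grip_width: 0.0139
```

```bash
python3 look.py 12 1
python3 - <<'E'
import cv2
t=cv2.imread("pics/top12.png")
cv2.imwrite("pics/top12z.png",cv2.resize(cv2.convertScaleAbs(t[155:205,145:190],alpha=1.3),None,fx=12,fy=12,interpolation=cv2.INTER_CUBIC))
t=cv2.imread("pics/scene12.png")
cv2.imwrite("pics/scene12z.png",cv2.resize(cv2.convertScaleAbs(t[175:255,290:400],alpha=1.4),None,fx=7,fy=7,interpolation=cv2.INTER_CUBIC))
E
```

```text
12.45 [0.5483 0.1144 0.0778] [-90.     0.   -89.23] 0.0139 [ 0.18 -2.79  0.24] [-0.36 -0.11  0.03]
```

View pics/top12z.png

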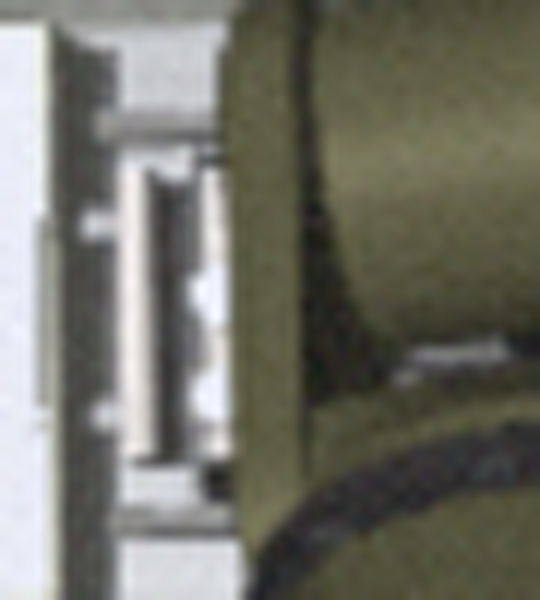

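View pics/scene12z.png

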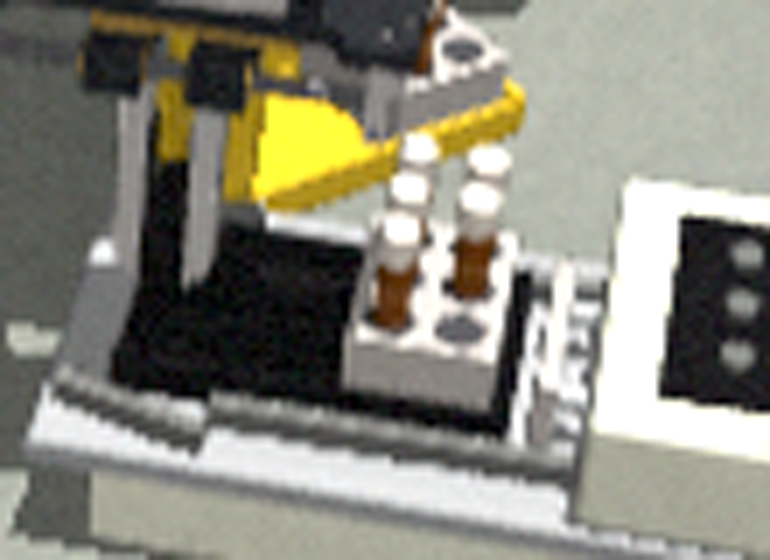

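step_arm([
  {"grip": 1, "spin": 0, "slide": [-0.001, 0, 0]},
  {"grip": 1, "spin": 0, "slide": [-0.001, 0, 0]},
  {"grip": 1, "spin": 0, "slide": [-0.001, 0, 0]},
  {"grip": 1, "spin": 0, "slide": [-0.001, 0, 0]},
], force=60)

```text
time_s: 12.88
ee_pos: [0.5482, 0.1184, 0.0778]
eef_rot: [-1.571, -0.0, -1.557]
force: [-0.2, -2.8, -0.1]
grip_width: 0.0137
```

step_arm([
  {"grip": 1, "spin": 0, "slide": [-0.001, 0, 0]},
  {"grip": 1, "spin": 0, "slide": [-0.001, 0, 0]},
  {"grip": 1, "spin": 0, "slide": [-0.001, 0, 0]},
], force=60)

```text
time_s: 13.13
ee_pos: [0.5482, 0.1214, 0.0778]
eef_rot: [-1.571, 0.0, -1.557]
force: [-0.4, -2.9, 0.1]
grip_width: 0.0138
```

step_arm([
  {"grip": 1, "spin": 0, "slide": [-0.0007, 0, 0]},
  {"grip": 1, "spin": 0, "slide": [-0.0007, 0, 0]},
  {"grip": 1, "spin": 0, "slide": [-0.0006, 0, 0]},
], force=60)

```text
time_s: 13.38
ee_pos: [0.5482, 0.1233, 0.0778]
eef_rot: [-1.571, -0.0, -1.557]
force: [-0.1, -1.9, 0.3]
grip_width: 0.0136
```

step_arm([
  {"grip": 1, "spin": 0, "slide": [-0.0007, 0, 0]},
  {"grip": 1, "spin": 0, "slide": [-0.0007, 0, 0]},
  {"grip": 1, "spin": 0, "slide": [-0.0006, 0, 0]},
], force=60)

```text
time_s: 13.63
ee_pos: [0.5482, 0.1253, 0.0779]
eef_rot: [-1.571, -0.0, -1.557]
force: [0.9, -3.8, 0.2]
grip_width: 0.0137
```

```bash
python3 look.py 13 1
python3 - <<'E'
import cv2
t=cv2.imread("pics/scene13.png")
cv2.imwrite("pics/scene13z.png",cv2.resize(cv2.convertScaleAbs(t[175:255,290:400],alpha=1.4),None,fx=7,fy=7,interpolation=cv2.INTER_CUBIC))
E
```

```text
13.6333 [0.5482 0.1253 0.0779] [-90.    -0.   -89.23] 0.0137 [ 0.89 -3.83  0.25] [-0.6  -0.12  0.01]
```

View pics/scene13z.png

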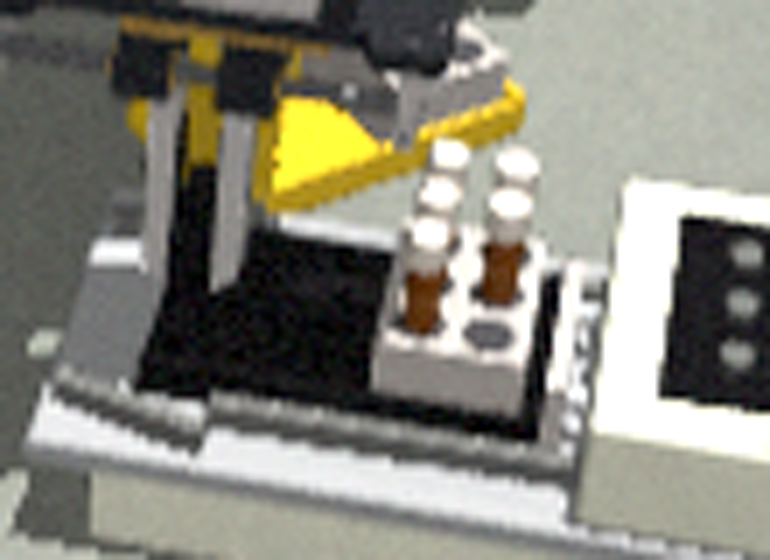

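step_arm([
  {"grip": 1, "spin": 0, "slide": [-0.0005, 0, 0]},
  {"grip": 1, "spin": 0, "slide": [-0.0005, 0, 0]},
  {"grip": 1, "spin": 0, "slide": [-0.0005, 0, 0]},
  {"grip": 1, "spin": 0, "slide": [-0.0005, 0, 0]},
], force=60)

```text
time_s: 14.07
ee_pos: [0.5481, 0.1273, 0.0778]
eef_rot: [-1.571, -0.0, -1.557]
force: [0.9, -3.4, 0.1]
grip_width: 0.0136
```

step_arm([
  {"grip": 1, "spin": 0, "slide": [-0.0005, 0, 0]},
  {"grip": 1, "spin": 0, "slide": [-0.0005, 0, 0]},
  {"grip": 1, "spin": 0, "slide": [-0.0005, 0, 0]},
  {"grip": 1, "spin": 0, "slide": [-0.0005, 0, 0]},
], force=60)

```text
time_s: 14.4
ee_pos: [0.5481, 0.1293, 0.0778]
eef_rot: [-1.571, -0.0, -1.557]
force: [0.6, -3.9, -0.1]
grip_width: 0.014
```

step_arm([
  {"grip": 1, "spin": 0, "slide": [-0.0005, 0, 0]},
  {"grip": 1, "spin": 0, "slide": [-0.0005, 0, 0]},
], force=60)

```text
time_s: 14.57
ee_pos: [0.5481, 0.1303, 0.0779]
eef_rot: [-1.571, -0.0, -1.557]
force: [0.2, -4.5, 0.1]
grip_width: 0.0136
```

step_arm([
  {"grip": 1, "spin": 0, "slide": [-0.0005, 0, 0]},
  {"grip": 1, "spin": 0, "slide": [-0.0005, 0, 0]},
], force=60)

```text
time_s: 14.73
ee_pos: [0.5482, 0.1308, 0.078]
eef_rot: [-1.571, -0.001, -1.557]
force: [-0.1, -10.8, 2.1]
grip_width: 0.0135
```

step_arm([
  {"grip": 1, "spin": 0, "slide": [-0.0003, 0, 0]},
  {"grip": 1, "spin": 0, "slide": [0, 0, 0]},
], force=60)

```text
time_s: 14.9
ee_pos: [0.5482, 0.1308, 0.078]
eef_rot: [-1.571, -0.001, -1.557]
force: [-0.3, -9.5, 1.7]
grip_width: 0.0138
```

```bash
python3 look.py 14 1
python3 - <<'E'
import cv2
t=cv2.imread("pics/scene14.png")
cv2.imwrite("pics/scene14z.png",cv2.resize(cv2.convertScaleAbs(t[175:255,290:400],alpha=1.4),None,fx=7,fy=7,interpolation=cv2.INTER_CUBIC))
E
```

```text
14.9 [0.5482 0.1308 0.078 ] [-8.999e+01 -7.000e-02 -8.923e+01] 0.0138 [-0.31 -9.46  1.72] [-1.75 -0.09  0.06]
```

View pics/scene14z.png

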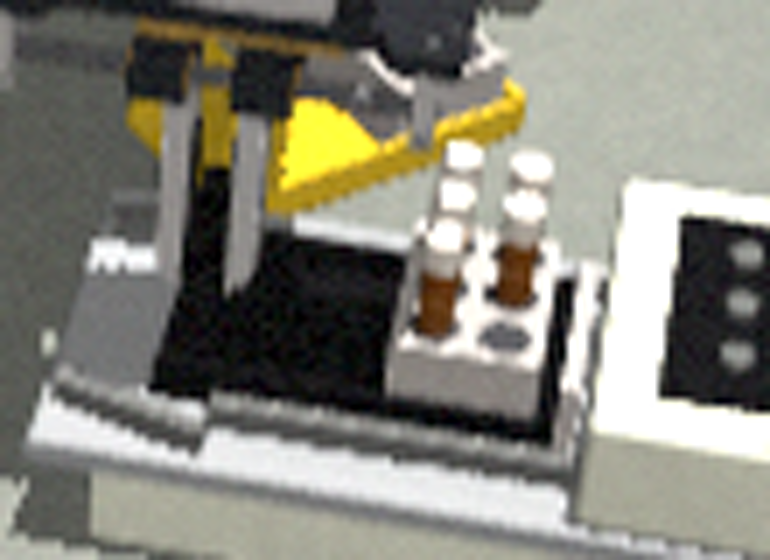

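Home: the TCP stopped at y = 0.1308 although 0.8 mm more was commanded, at about 10 N with no side force. In the scene crop the plate foot moved from about (540,440) to (568,440), which is about 8 mm. Releasing.

step_arm([
  {"grip": 1, "spin": 0, "slide": [0, 0, 0]},
  {"grip": 1, "spin": 0, "slide": [0, 0, 0]},
], force=10)

```text
time_s: 15.17
ee_pos: [0.5482, 0.1308, 0.078]
eef_rot: [-1.571, -0.001, -1.557]
force: [1.2, -9.2, 1.9]
grip_width: 0.014
```

step_arm([
  {"grip": 0.6, "spin": 0, "slide": [0, 0, 0]},
  {"grip": 0.4, "spin": 0, "slide": [0, 0, 0]},
  {"grip": 0.3, "spin": 0, "slide": [0, 0, 0]},
  {"grip": 0.2, "spin": 0, "slide": [0, 0, 0]},
  {"grip": 0.2, "spin": 0, "slide": [0, 0, 0]},
  {"grip": 0.2, "spin": 0, "slide": [0, 0, 0]},
], force=10)

```text
time_s: 15.67
ee_pos: [0.548, 0.1318, 0.0778]
eef_rot: [-1.571, 0.0, -1.557]
force: [0.2, 0.3, -0.5]
grip_width: 0.0372
```

```bash
python3 look.py 15 1
python3 - <<'E'
import cv2
t=cv2.imread("pics/scene15.png")
cv2.imwrite("pics/scene15z.png",cv2.resize(cv2.convertScaleAbs(t[175:255,290:400],alpha=1.4),None,fx=7,fy=7,interpolation=cv2.INTER_CUBIC))
E
```

```text
15.6667 [0.548  0.1318 0.0778] [-9.000e+01  1.000e-02 -8.922e+01] 0.0372 [ 0.2   0.29 -0.45] [-0.01  0.    0.02]
```

View pics/scene15z.png

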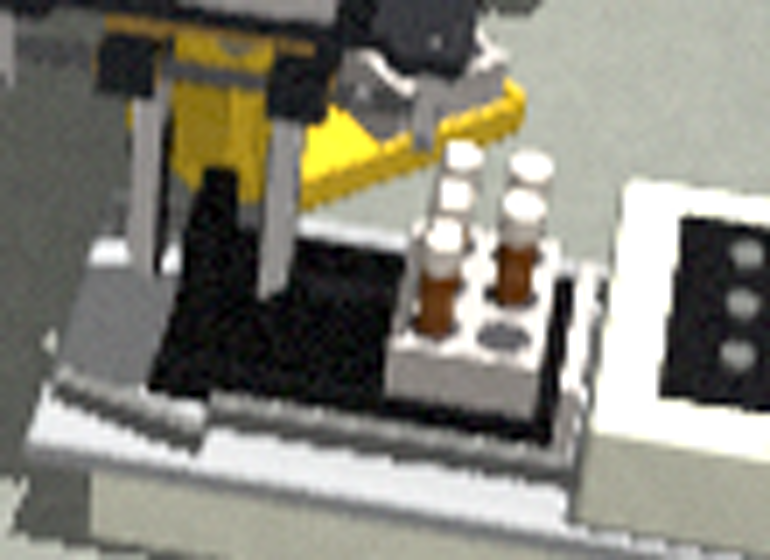

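The carrier has not moved and the fingers are clear of the handle. Retreating upward, then back.

step_arm([
  {"grip": 0.2, "spin": 0, "slide": [0, -0.005, 0]},
  {"grip": 0.2, "spin": 0, "slide": [0, -0.015, 0]},
  {"grip": 0.2, "spin": 0, "slide": [0, -0.02, 0]},
  {"grip": 0.2, "spin": 0, "slide": [0, -0.025, 0]},
  {"grip": 0.2, "spin": 0, "slide": [0, -0.025, 0]},
  {"grip": 0.2, "spin": 0, "slide": [0, -0.025, 0]},
  {"grip": 0.2, "spin": 0, "slide": [0, -0.025, 0]},
  {"grip": 0.2, "spin": 0, "slide": [0.02, -0.01, 0]},
  {"grip": 0.2, "spin": 0, "slide": [0.03, 0, 0]},
  {"grip": 0.2, "spin": 0, "slide": [0.03, 0, 0]},
  {"grip": 0.2, "spin": 0, "slide": [0.03, 0, 0]},
  {"grip": 0.2, "spin": 0, "slide": [0.03, 0, 0]},
  {"grip": 0.2, "spin": 0, "slide": [0.03, 0, 0]},
  {"grip": 0.2, "spin": 0, "slide": [0.03, 0, 0]},
  {"grip": 0.2, "spin": 0, "slide": [0.02, 0, 0]},
  {"grip": 0.2, "spin": 0, "slide": [0, 0, 0]},
  {"grip": 0.2, "spin": 0, "slide": [0, 0, 0]},
], force=10)

```text
time_s: 17.18
ee_pos: [0.5509, -0.089, 0.2281]
eef_rot: [-1.571, 0.0, -1.559]
force: [0.0, 1.3, -0.0]
grip_width: 0.0382
```

```bash
python3 look.py 16 1
python3 - <<'E'
import cv2,numpy as np
t=cv2.imread("pics/scene16.png");a=cv2.imread("pics/scene15.png")
cv2.imwrite("pics/scene16z.png",cv2.resize(cv2.convertScaleAbs(t[175:255,290:400],alpha=1.4),None,fx=7,fy=7,interpolation=cv2.INTER_CUBIC))
# block/plate region shift between before/after release
for k in("14","15"):
  b=cv2.imread(f"pics/scene{k}.png")
  r=lambda i:np.float32(cv2.cvtColor(i[205:242,345:385],cv2.COLOR_BGR2GRAY))
  print(k,cv2.phaseCorrelate(r(b),r(t)))
z=cv2.imread("pics/scene0.png")
for n,(x0,y0,x1,y1) in dict(eps=(225,250,305,310),foam=(138,150,186,192),dish=(142,228,186,272)).items():
  g=lambda i:np.float32(cv2.cvtColor(i[y0:y1,x0:x1],cv2.COLOR_BGR2GRAY))
  print(n,cv2.phaseCorrelate(g(z),g(t)))
E
```

```text
17.1833 [ 0.5509 -0.089   0.2281] [-8.999e+01  1.000e-02 -8.933e+01] 0.0382 [ 0.03  1.3  -0.04] [ 0.05 -0.    0.01]
14 ((-0.01334865524685469, -0.10058720869511717), 0.9834767434000969)
15 ((0.1786711747097094, -0.08734535013994815), 0.965024714767933)
eps ((-0.049064196386673586, 0.01743804469690957), 0.9817386786142985)
foam ((-0.026534598808783727, 0.5112033491420185), 1.0119930254088507)
dish ((0.49690244503813474, 0.5060431057409609), 0.9913331287289843)
```

View pics/scene16z.png

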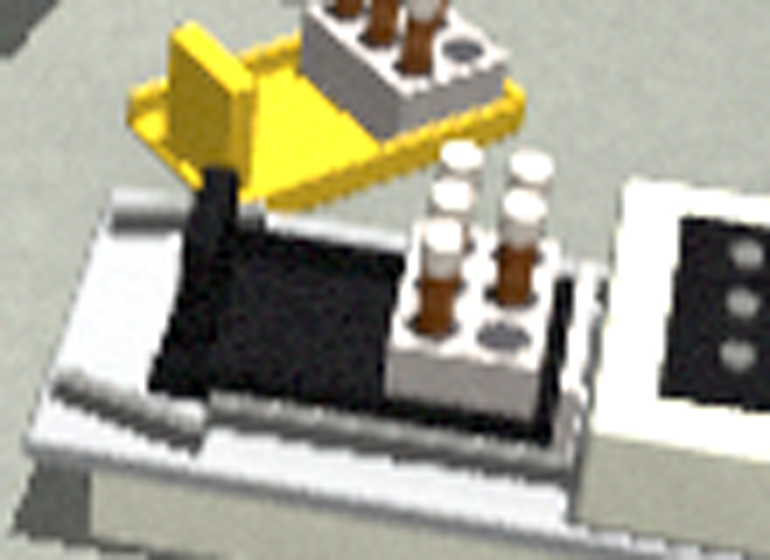

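View pics/top16c.png

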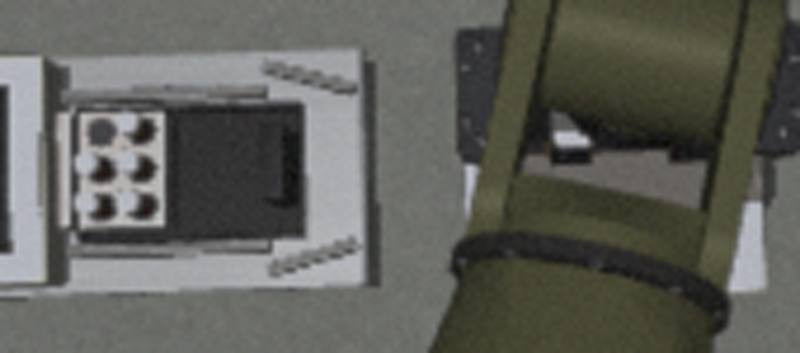

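```bash
python3 -c "
from station import hand_in
print(hand_in())"
```

```text
the job is handed in; nothing more can be done
None
```

I slid the black carrier from the stand across the gap onto the warming station's deck. I then pressed it home and released it, and handed the job in at about 17 s of the 53 s allowed.

- **Pressing home:** the carrier stopped firmly with the tool at y = 0.1308 and about 10 N forward force. A further commanded advance of about 0.8 mm gave no more travel beyond the first half millimetre. The pictures put the plate about 8 mm back, which matches its full travel. The plate's travel was never measured directly.
- **Crossing:** there was no visible dip in the gap, and side force in the rails stayed under about 1 N. I corrected the line by 1 mm sideways at the start of the straight rails. Until the nose was in the rails I was pressing the tail down with about 6 N, so I then eased the tool up by 0.4 mm.
- **After release:** the carrier's position in the picture changed by no more than 0.2 pixel (under 0.5 mm), and the arm retreated clear with no contact.
- **Bystanders:** the white rack showed no movement. The check on the black rack and the dishes gave a 0.5-pixel offset. I put that down to the image-matching method and did not check further; nothing came near them.
- **Disagreements:** the flared rail pieces look narrowest at the gap edge, the opposite of a flare that widens towards the gap. The deck edges and the rails gave centre lines about 2 mm apart, so I steered mainly by the rails.

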